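# Pack turned hubs head-to-tail in the rack

## Task

Finish packing the row of hat-shaped aluminium hubs in the steel rack, alternately crown up and crown down: next to the hub already in the rack goes the one lying in the wooden cradle, turned crown down so that its brim laps over its neighbour's brim, and then the one standing on the cork mat, crown up, slid in along the rack underneath the fixed bar. Push the row fully home against the end stop so that all three sit flat, in line and tight with no gaps, let go, and leave the other things on the bench alone.

Things in the scene. Friction and masses are not known exactly. Their poses are not given: they have to be found in the camera images.
- row_start (a point): fixed steel rack, an open-topped channel. Point: foot of the end stop's inner face, on the centre line, at the channel floor (6 mm above the bench). x runs along the channel from stop to open end, y across, z up. Floor 250 mm long, side rails 70 mm apart, 12 mm wide, 8 mm above the floor; stop 30 mm above the floor. Hub centres of the packed row: x = 32, 82, 132 mm.
- bar_mid (a point): centre of the fixed steel bar across the channel, 136 mm from the end stop: 12 mm wide along the channel, 12 mm thick, underside 44 mm above the channel floor, 118 mm long, on two posts (12 x 12 mm) 53 mm to either side of the centre line. Axes as row_start.
- hub_in_mid (a point): bare aluminium hub shaped like a hat: round brim 64 mm across, 10 mm thick; round crown 36 mm across; 40 mm tall in all; 0.17 kg. Point: its centre, on the axis, 20 mm from either end; z runs along the axis from brim to crown. Already stands crown up in the rack, 3 to 6 mm short of the end stop; slides freely.
- hub_lying_mid (a point): bare aluminium hub shaped like a hat: round brim 64 mm across, 10 mm thick; round crown 36 mm across; 40 mm tall in all; 0.17 kg. Point: its centre, on the axis, 20 mm from either end; z runs along the axis from brim to crown. Starts lying loose in a fixed wooden cradle (plate 100 x 56 x 6 mm; strips to 15 mm height beside the crown's end only), crown roughly towards the robot and 25 deg down. On its crown it rights itself from leans under 30 deg.
- hub_up_mid (a point): bare aluminium hub shaped like a hat: round brim 64 mm across, 10 mm thick; round crown 36 mm across; 40 mm tall in all; 0.17 kg. Point: its centre, on the axis, 20 mm from either end; z runs along the axis from brim to crown. Starts standing crown up on a fixed cork mat 90 mm square, 3 mm thick.
- casting: red resin dome, 104 mm across, 78 mm tall, standing loose; origin at the centre of its underside. A bystander.
- jar: glass jar, 56 mm across, 70 mm tall, standing loose; origin at the centre of its underside. A bystander.
- scraper: flat spatula 180 mm long lying on the bench; x runs along it. A bystander.
Things that resemble listed ones, but are neither listed nor needed, are in the scene too. Leave any blue or purple look-alike of the part that bears hub_lying_mid alone.

How it is judged:
By the outcome, as a careful person would: the job done as asked, in the order asked, and still so for the second after the job is handed in, with the robot touching nothing.
It also fails if it takes over 72 s, if anything falls off the work surface, if the arm or the gripper's body presses on something with over 40 N, if the wrist force passes 120 N, or if a joint passes its speed limit or range.

## Robot

A 6-joint arm with a two-finger parallel gripper is mounted at the origin on the work surface. World frame = base frame: x ahead of the robot, y to its left, z up, the work surface at z = 0. Lengths are in mm, angles in rad, forces in N, time in s.
With the tool pointing down it reaches from about 225 to 875 mm from the base axis. Payload 3.4 kg.
Tool frame: the origin (TCP) lies at the centre of the arm's flange, where the gripper is bolted on; the fingertips stand 173 mm ahead of it and the grasp point (between the pads) lies 155 mm ahead of it; x points along the fingers, y is the direction in which the jaws open and shut, and the axes are right-handed (so a half turn about x gives the same grasp; the last joint's range is limited). The gripper opens to 85 mm and grips with 20 to 120 N. Pads are 22 mm wide; open, the fingers measure 114 mm over their backs; the gripper's body (76 mm by 85 mm) begins 54 mm behind the grasp point. The pads swing forward as they close: fully open they stand 13 mm farther back than shut.
Start: joints at [-1.387, 0.276, 1.505, -0, 1.361, -0.121], TCP at [172.555, -548.515, 404.728] pointing down, gripper open.
Joint ranges: [-2.89, 2.89], [-0.75, 2.08], [0.22, 2.7], [-1.18, 4.32], [0.11, 2.71], [-2.7, 2.7]. Speed limits (rad/s): [2.57, 2.57, 3.14, 3.14, 3.14, 3.14].

## Interface

Orientations are given as a rotation vector (axis times angle).
In Python, from cell import robot, viewer gives the robot as it stands.
- The arm moves only by the tool step_arm, never from a script. Its argument "motion" is a list of rows, each an object with "delta_pos": the shift along the tool's x, y, z in units of 60 mm (1.0 is 60 mm), a list of three; "twist": the turn about the tool's x in units of 8 degrees (1.0 is 8 degrees). A call has 1 to 12 rows; each row is the pose to reach, as a shift and turn from the pose commanded when the call began, along the tool's axes at that moment; what a row does not reach only later rows make up. A row lasts 1/8 s, in which the tool goes at most 62.5 mm and 10.7 degrees, less where a joint would pass 70% of its speed; a pose out of reach is approached as far as the arm can. A call with a gripper value outside its range is refused whole. "hand" is the opening, from -1 (shut) to 1 (fully open), set as the call begins (left out, the last holds). The fingers move at their own pace and stop on an object; "newtons" is the grip in N (left out, the last holds). Time passes only in rows, so rows that repeat a pose let the fingers close. It gives the time, the measured TCP pose, the force and the opening at its end, in the units of the state.
- robot.state(): the state, without advancing time (a new reading comes with each control period).
- viewer.get_image(name): name is "scene" or "top" or "wrist"; returns a dict with "pixels" (480x640x3 uint8, red, green, blue), "fov_y" (degrees; the focal length in pixels is half the picture's height over the tangent of half this angle, whatever the lens; pixels are square), "cx", "cy" (the principal point, pixels), "R" (3x3) and "t" (3): a world point X has camera coordinates R X + t. Camera axes: x right, y down, z forward; pixel columns grow to the right and rows downward; lengths in mm; the calibration is good to about 2 mm. A picture is of the moment at which its call begins. There is no depth.
- robot.close_job(): hands the job in, once; it reports no verdict.
Trained networks look in a picture, given as the dict that the camera call returned (one of the last four; its "shot" number tells which), for a name from the list of things; names that differ only in an ending like _2 or _b are one class to them, and where a whole thing is asked for, a point or a joint stands for the part that bears it (a point fixed in the world has none). Each returns a list of dicts, best first, with "confidence" (0 to 1); they miss things now and then, are a little off and sometimes report something else, mostly with a low value. They report only what shows in the picture. A call takes as long as a camera call. They do not tell look-alikes from the thing itself.
- viewer.regions_of(picture, name): "pixels" (480x640 bool, what is visible of it) and "box" ([left, top, right, bottom] in pixels, round what is visible of it).
- viewer.tip_of(picture, name): "pixel" ([row, column] in pixels: a listed point, or the origin of a listed thing).
The state is a dict: "clock": time; "joints": joint angles; "dq": joint speeds; "joint_efforts": joint torques, N m; "tcp_pos": TCP position; "ee_rot": TCP orientation; "wrist_force": force on the tool from outside, world axes, zero at the start; "torque": the same for the moment, N m; "width": finger opening in mm.
Only numpy, scipy, OpenCV 4.12 (cv2) and the standard library are available. Lean on these libraries where they do the work, as an engineer would, in place of code of your own. Each camera call takes 0.05 s, during which the arm holds its last target.

## Working session

There is one attempt and no reset: what is moved stays moved. The work goes in short steps, Python scripts to look and compute and a tool call to move; the robot and the scene stay as the last step left them, time stands still between calls to the robot, and variables do not carry over. Pictures are saved under pics/ and viewed, and the job is handed in when it is done.

Besides the shell and the picture viewer there is one more tool, called by a JSON object that holds its "api" and its "payload", one argument or row to a line. step_arm: Moves the arm, as the interface text tells. Its arguments: {"type":"object","properties":{"motion":{"type":"array","items":{"type":"object","properties":{"delta_pos":{"type":"array","items":{"type":"number"}},"twist":{"type":"number"}}}},"hand":{"type":"number"},"newtons":{"type":"number"}},"required":["motion"]}

```bash
mkdir -p pics; ls; cat > h.py <<'E'
import numpy as np, cv2, json, pickle
from cell import robot, viewer
from scipy.spatial.transform import Rotation as Ro
def snap(n,f):
    p=viewer.get_image(n); cv2.imwrite(f'pics/{f}.png',p['pixels'][:,:,::-1]); return p
def K(p):
    f=240/np.tan(np.radians(p['fov_y'])/2); return f,p['cx'],p['cy']
def ray(p,r,c):
    f,cx,cy=K(p); R=np.array(p['R']);t=np.array(p['t'])
    o=-R.T@t; d=R.T@np.array([(c-cx)/f,(r-cy)/f,1]); return o,d
def onz(p,r,c,z):
    o,d=ray(p,r,c); return o+d*(z-o[2])/d[2]
def proj(p,X):
    f,cx,cy=K(p); c=np.array(p['R'])@np.asarray(X,float)+p['t']; return (cy+f*c[1]/c[2], cx+f*c[0]/c[2])
def tri(obs):
    A=0;b=0
    for p,r,c in obs:
        o,d=ray(p,r,c); d=d/np.linalg.norm(d); M=np.eye(3)-np.outer(d,d); A=A+M;b=b+M@o
    return np.linalg.solve(A,b)
def st():
    s=robot.state(); print({k:np.round(s[k],3).tolist() for k in s}); return s
E
python3 - <<'E'
from h import *
s=st()
print(Ro.from_rotvec(s['ee_rot']).as_matrix().round(3))
for n in ['scene','top','wrist']:
    p=snap(n,n+'0'); print(n,p['fov_y'],p['cx'],p['cy'],np.round(-np.array(p['R']).T@p['t'],1))
    for m in ['row_start','bar_mid','hub_in_mid','hub_lying_mid','hub_up_mid','casting','jar','scraper']:
        for q in viewer.tip_of(p,m)[:4]: print(m,np.round(q['pixel'],1),round(q['confidence'],2))
E
```

```text
pics
{'clock': 0.0, 'joints': [-1.387, 0.277, 1.506, -0.0, 1.361, -0.121], 'dq': [-0.0, -0.001, 0.0, -0.001, -0.0, -0.0], 'joint_efforts': [-0.001, -41.678, -24.58, -0.0, 0.011, 0.0], 'tcp_pos': [172.504, -548.276, 403.833], 'ee_rot': [2.058, 0.318, -2.058], 'wrist_force': [0.021, -0.197, 0.618], 'torque': [-0.029, -0.024, -0.008], 'width': 85.636}
[[-0.     0.3   -0.954]
 [ 0.002 -0.954 -0.3  ]
 [-1.    -0.002 -0.   ]]
scene 55.52052400446236 317.6969932616058 235.90884503351322 [885.5 543.9 752.6]
row_start [253.8 253.8] 0.78
bar_mid [279.5 280.7] 0.73
hub_in_mid [258.5 261.4] 0.75
hub_lying_mid [199.  289.6] 0.77
hub_lying_mid [176.9 321.1] 0.56
hub_up_mid [320.8 405.2] 0.58
casting [426.5 355.1] 0.73
jar [206.3 203. ] 0.81
scraper [173.6 257.3] 0.89
top 48.93736843798919 315.8220226822208 236.78630736043223 [ 405.2   -8.3 1097.5]
row_start [192.5 361.2] 0.78
bar_mid [190.3 288.5] 0.94
bar_mid [267.3 198.7] 0.17
hub_in_mid [196.4 339.8] 0.85
hub_in_mid [178.8 149.1] 0.28
hub_lying_mid [328.3 424.7] 0.73
hub_lying_mid [271.8 409.8] 0.72
hub_lying_mid [313.6 360.6] 0.66
hub_up_mid [267.9 197.9] 0.95
casting [176.7 149.9] 0.82
jar [189.2 462.3] 0.62
scraper [267.6 490.5] 0.91
wrist 66.77766776926886 318.87962347833064 233.66516861039418 [ 251.3 -524.2  374.2]
```

View pics/scene0.png

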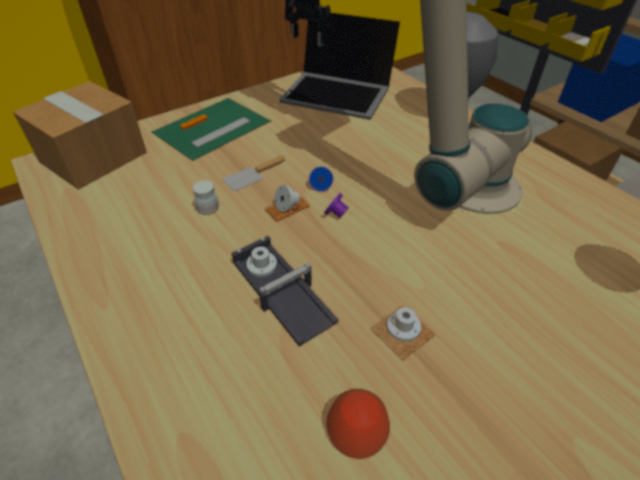

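View pics/top0.png

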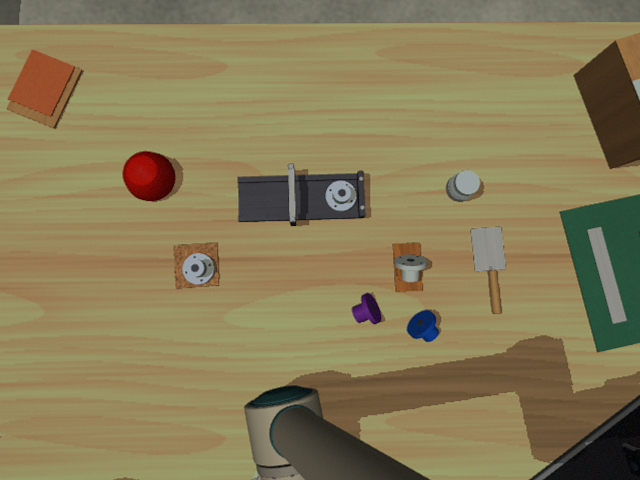

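```bash
cat > a.py <<'E'
from h import *
P={n:viewer.get_image(n) for n in ['top','scene']}
pickle.dump(P,open('p0.pkl','wb'))
t=P['top']; s=P['scene']
for m,z in [('row_start',6),('bar_mid',56),('hub_in_mid',26),('hub_up_mid',23),('hub_lying_mid',38)]:
    a=viewer.tip_of(t,m); b=viewer.tip_of(s,m)
    for q in a: 
        if q['confidence']>.5: print(m,'top',onz(t,*q['pixel'],z).round(1))
    for q in b: 
        if q['confidence']>.5: print(m,'scn',onz(s,*q['pixel'],z).round(1))
for m in ['hub_in_mid','hub_up_mid','hub_lying_mid']:
  for n in P:
    for q in viewer.regions_of(P[n],m): print(m,n,np.round(q['box'],1),q['confidence'])
im=t['pixels'][:,:,::-1]
cv2.imwrite('pics/tz1.png',cv2.resize(im[155:235,230:380],(750,400),interpolation=cv2.INTER_CUBIC))
cv2.imwrite('pics/tz2.png',cv2.resize(im[225:345,340:460],(600,600),interpolation=cv2.INTER_CUBIC))
im=s['pixels'][:,:,::-1]
cv2.imwrite('pics/sz1.png',cv2.resize(im[225:345,220:350],(650,600),interpolation=cv2.INTER_CUBIC))
cv2.imwrite('pics/sz2.png',cv2.resize(im[155:235,250:360],(770,560),interpolation=cv2.INTER_CUBIC))
E
python3 a.py
```

```text
row_start top [ 619.8 -115.1    6. ]
row_start scn [ 608.6 -115.1    6. ]
bar_mid top [608.4  24.9  56. ]
bar_mid scn [609.1  20.9  56. ]
hub_in_mid top [613.7 -76.9  26. ]
hub_in_mid scn [610.5 -82.9  26. ]
hub_up_mid scn [459.6 213.8  23. ]
hub_lying_mid top [ 337.5 -239.4   38. ]
hub_lying_mid top [ 376.3 -119.2   38. ]
hub_lying_mid top [ 451.7 -214.4   38. ]
hub_lying_mid scn [ 342.7 -230.6   38. ]
hub_lying_mid scn [ 451.3 -208.6   38. ]
hub_lying_mid scn [ 384.2 -114.5   38. ]
hub_in_mid top [326.4 181.2 357.1 208.2] 0.64
hub_in_mid top [447.3 171.  479.7 202.3] 0.63
hub_in_mid scene [249.3 243.  279.3 274.6] 0.64
hub_up_mid top [184.4 252.  212.8 286.2] 0.59
hub_up_mid scene [387.4 304.5 420.  342.3] 0.76
hub_up_mid scene [246.8 241.7 277.1 274.5] 0.28
hub_lying_mid top [392.4 253.2 423.6 280.6] 0.91
hub_lying_mid top [407.2 306.9 439.8 343.4] 0.83
hub_lying_mid top [350.3 291.7 379.7 326.3] 0.58
hub_lying_mid scene [275.3 186.  301.2 211.8] 0.86
hub_lying_mid scene [324.2 194.3 347.8 217. ] 0.63
hub_lying_mid scene [308.3 163.2 330.5 189.8] 0.63
```

View pics/tz1.png

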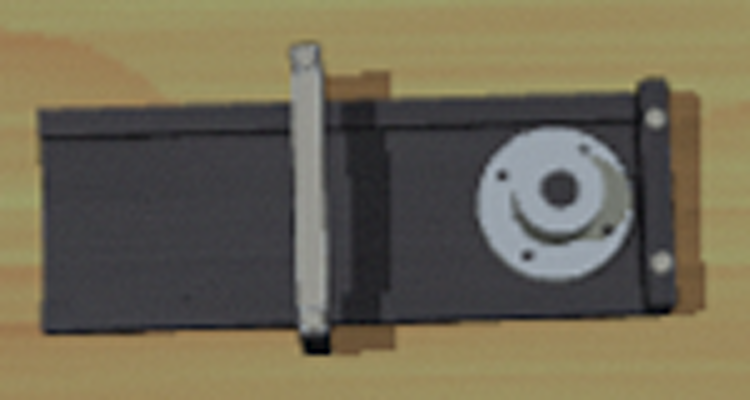

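View pics/tz2.png

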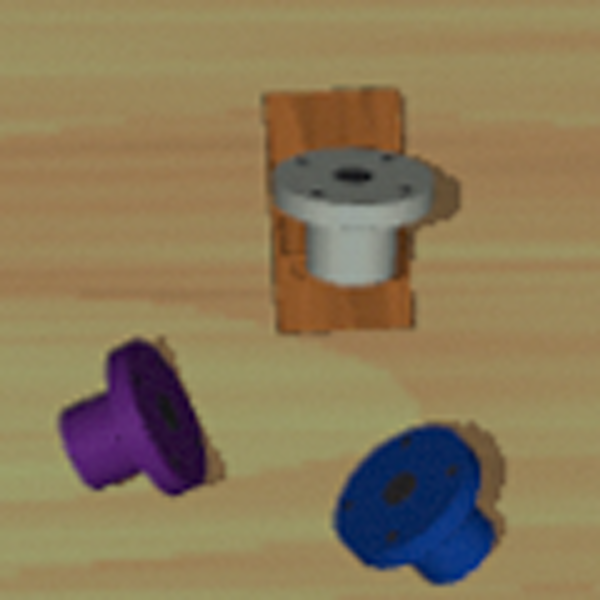

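View pics/sz2.png

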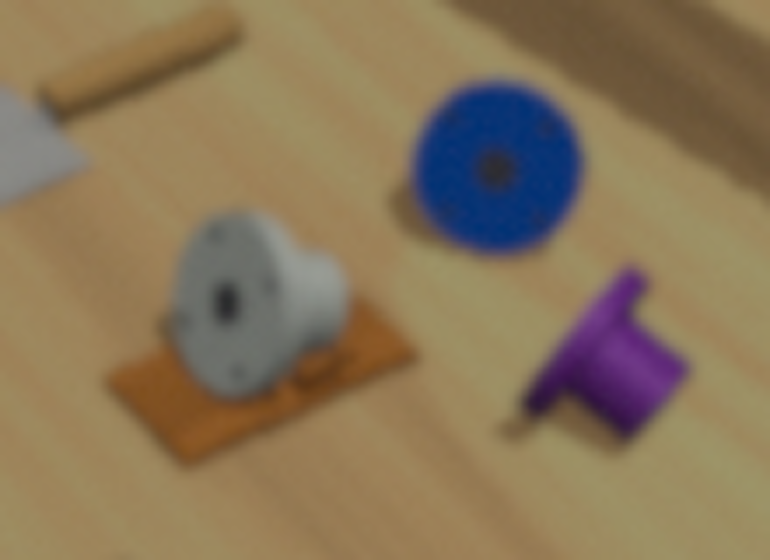

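View pics/sz1.png

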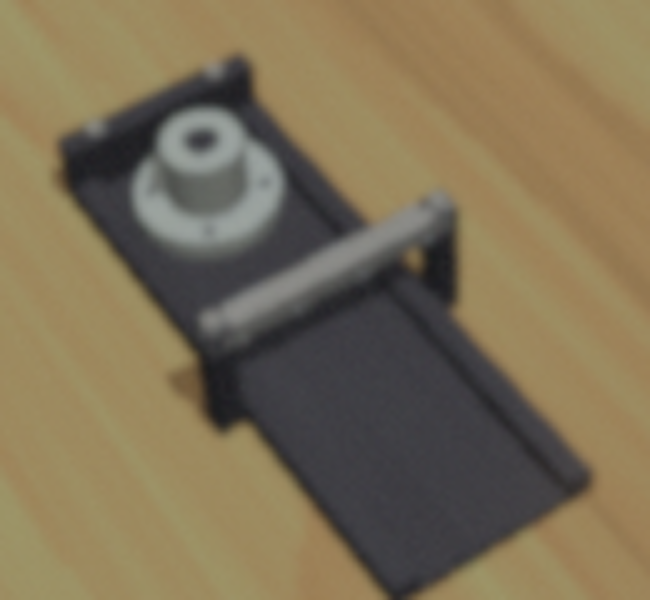

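View pics/wrist0.png

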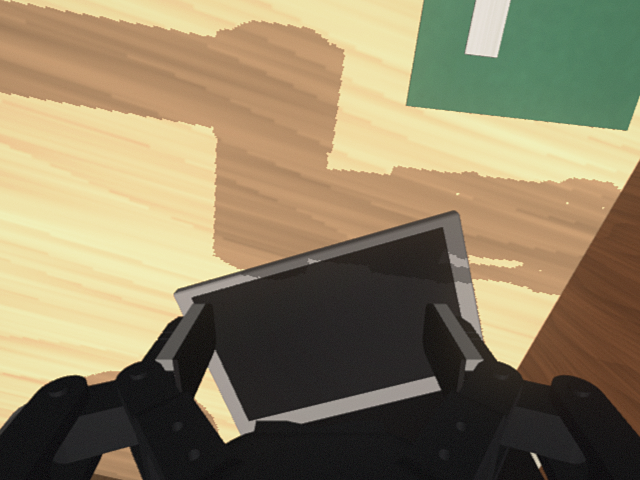

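```bash
cat > b.py <<'E'
from h import *
P=pickle.load(open('p0.pkl','rb')); t=P['top']
def z1(x,y): return (155+y/5-.4,230+x/5-.4)
for n,x,y,z in [('endL far',38,108,14),('endL near',44,332,14),('stop far in',636,93,36),('stop near in',647,310,36),('stop far out',666,82,36),('stop near out',675,310,36),('bar far',306,45,62),('bar near',314,332,62),('brim in L',476,203,16),('brim R',632,203,16),('brimT',555,126,16),('brimB',555,281,16),('crown',560,189,46)]:
    print(n,onz(t,*z1(x,y),z).round(1))
def z2(x,y): return (225+y/5-.4,340+x/5-.4)
for n,x,y,z in [('cr1',264,95,6),('cr2',403,90,6),('cr3',412,328,6),('cr4',277,332,6),('brimL',276,188,40),('brimR',435,188,40),('brimc',352,176,42),('crownL',309,262,25),('crownR',396,262,25)]:
    print(n,onz(t,*z2(x,y),z).round(1))
q=viewer.regions_of
E
python3 b.py
```

```text
endL far [654.3 137.3  14. ]
endL near [559.8 134.4  14. ]
stop far in [ 653.4 -110.9   36. ]
stop near in [ 563.2 -113.5   36. ]
stop far out [ 657.9 -123.4   36. ]
stop near out [ 563.1 -125.    36. ]
bar far [668.1  23.7  62. ]
bar near [551.9  21.3  62. ]
brim in L [611.9 -45.2  16. ]
brim R [ 611.3 -110.2   16. ]
brimT [644.3 -78.7  16. ]
brimB [578.7 -77.5  16. ]
crown [611.6 -78.3  46. ]
cr1 [ 510.1 -185.     6. ]
cr2 [ 511.6 -243.2    6. ]
cr3 [ 412.8 -243.5    6. ]
cr4 [ 411.8 -187.6    6. ]
brimL [ 469.2 -183.3   40. ]
brimR [ 468.5 -247.4   40. ]
brimc [ 473.6 -213.7   42. ]
crownL [ 439.9 -198.3   25. ]
crownR [ 439.5 -233.8   25. ]
```

```bash
cat >> h.py <<'E'
def go(x,y,z,yaw=None,cur=None):
    "units to move TCP to x,y,z; yaw=angle(deg) of tool y in world"
    s=robot.state(); R=Ro.from_rotvec(s['ee_rot']).as_matrix(); p=np.array(s['tcp_pos']) if cur is None else np.array(cur)
    d=R.T@(np.array([x,y,z])-p)/60
    cy=np.degrees(np.arctan2(R[1,1],R[0,1]))
    tw=0 if yaw is None else -((yaw-cy+180)%360-180)/8
    print('pos',p.round(1),'yaw',round(cy,2),'delta',d.round(3),'twist',round(tw,3))
E
python3 -c "
from h import *
go(480,-130,400,-90)"
```

```text
pos [ 172.6 -548.5  404.7] yaw -72.54 delta [ 0.078 -5.116 -6.981] twist 2.183
```

{"api": "step_arm", "payload": {
  "motion": [
    {"delta_pos": [0.08, -5.116, -6.981], "twist": 2.183},
    {"delta_pos": [0.08, -5.116, -6.981], "twist": 2.183},
    {"delta_pos": [0.08, -5.116, -6.981], "twist": 2.183},
    {"delta_pos": [0.08, -5.116, -6.981], "twist": 2.183},
    {"delta_pos": [0.08, -5.116, -6.981], "twist": 2.183},
    {"delta_pos": [0.08, -5.116, -6.981], "twist": 2.183},
    {"delta_pos": [0.08, -5.116, -6.981], "twist": 2.183},
    {"delta_pos": [0.08, -5.116, -6.981], "twist": 2.183},
    {"delta_pos": [0.08, -5.116, -6.981], "twist": 2.183},
    {"delta_pos": [0.08, -5.116, -6.981], "twist": 2.183},
    {"delta_pos": [0.08, -5.116, -6.981], "twist": 2.183}
  ],
  "hand": 1,
  "newtons": 20
}}

```text
clock: 3.62
tcp_pos: [479.6, -130.6, 399.9]
ee_rot: [2.221, -0.001, -2.222]
wrist_force: [0.2, -0.4, 0.5]
width: 85.3
```

```bash
python3 -c "
from h import *
st();go(480,-130,400,-90)
p=snap('wrist','w1'); pickle.dump(p,open('w1.pkl','wb'))
print(np.round(-np.array(p['R']).T@p['t'],1), np.round(p['R'],3))
"
```

```text
{'clock': 3.625, 'joints': [-0.406, 0.161, 1.671, -0.001, 1.309, 1.166], 'dq': [-0.017, -0.002, 0.003, 0.005, -0.0, 0.0], 'joint_efforts': [0.67, -34.045, -24.174, 0.052, -0.009, -0.002], 'tcp_pos': [479.553, -130.607, 399.86], 'ee_rot': [2.221, -0.001, -2.222], 'wrist_force': [0.247, -0.4, 0.547], 'torque': [0.013, 0.036, 0.01], 'width': 85.325}
pos [ 479.6 -130.6  399.9] yaw -90.02 delta [-0.002 -0.01  -0.007] twist -0.003
[ 562.  -130.7  369.3] [[ 0.001 -1.    -0.   ]
 [-0.948 -0.001  0.317]
 [-0.317 -0.    -0.948]]
```

View pics/w1.png

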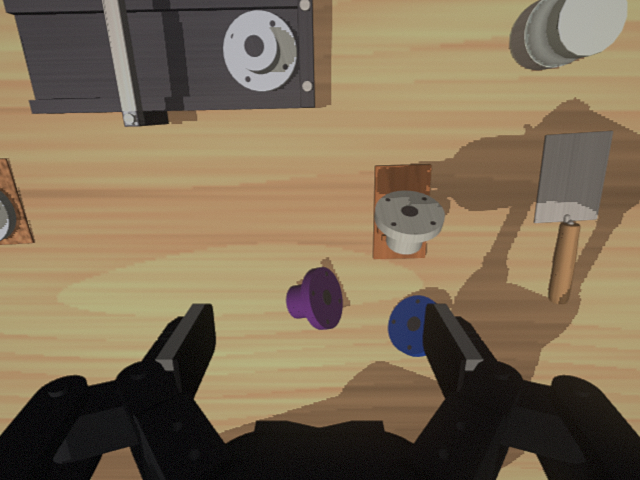

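```bash
python3 -c "
from h import *
p=pickle.load(open('w1.pkl','rb'));im=p['pixels'][:,:,::-1]
cv2.imwrite('pics/wz1.png',cv2.resize(im[155:270,360:460],None,fx=5,fy=5,interpolation=cv2.INTER_CUBIC))
cv2.imwrite('pics/wz2.png',cv2.resize(im[0:130,0:330],None,fx=2.4,fy=2.4,interpolation=cv2.INTER_CUBIC))
"
```

```text
(no output)
```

View pics/wz1.png

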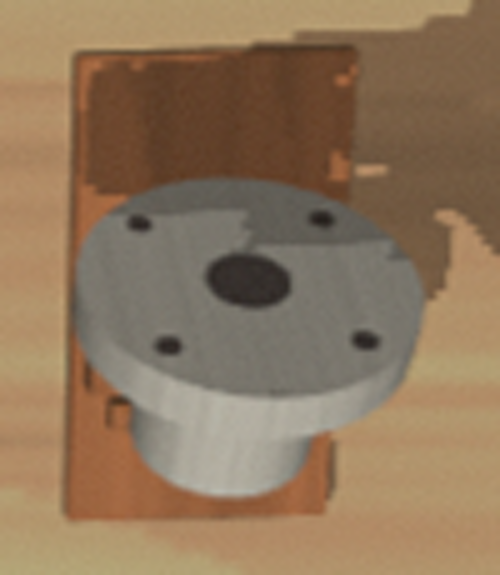

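View pics/wz2.png

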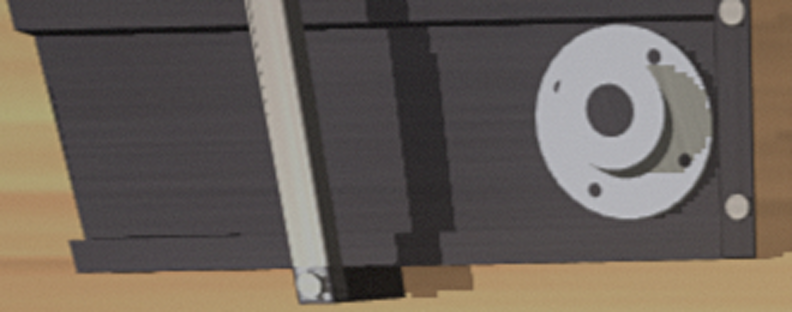

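```bash
python3 -c "
from h import *
p=pickle.load(open('w1.pkl','rb'))
z=lambda x,y:(155+y/5-.4,360+x/5-.4)
print('face c',onz(p,*z(249,281),39.2),'plate corners',[onz(p,*z(*q),6).round(1) for q in [(77,53),(354,47),(66,516),(325,515)]])
print('crown end',onz(p,*z(218,495),22.3-16), onz(p,*z(80,280),37),onz(p,*z(423,300),37))
w=lambda x,y:(y/2.4-.3,x/2.4-.3)
print('brim L,R near', onz(p,*w(535,112),16),onz(p,*w(712,140),16),onz(p,*w(628,220),16),'crown',onz(p,*w(610,110),46))
print('rack near edge', onz(p,*w(75,272),0),onz(p,*w(755,258),0),onz(p,*w(70,240),14),onz(p,*w(36,35),6))
print('stop in foot far/near', onz(p,*w(720,230),36),onz(p,*w(713,20),36), 'rail inner far',onz(p,*w(36,32),6),onz(p,*w(713,18),6), 'bar near end',onz(p,*w(297,268),62), onz(p,*w(328,268),62),onz(p,*w(248,0),62))
"
```

```text
face c [ 474.17760802 -215.46124137   39.2       ] plate corners [array([ 511.9, -186.2,    6. ]), array([ 513.1, -240.9,    6. ]), array([ 413.1, -188.8,    6. ]), array([ 413.4, -244.5,    6. ])]
crown end [ 418.09534486 -221.04329988    6.3       ] [ 473.7575725  -184.16716771   37.        ] [ 469.91201351 -249.2241459    37.        ]
brim L,R near [616.07281673 -46.58041875  16.        ] [ 606.88005284 -110.77771758   16.        ] [579.47228635 -78.59837159  16.        ] crown [612.098111   -78.72077141  46.        ]
rack near edge [560.62333863 146.5732981    0.        ] [ 566.16132865 -126.23533856    0.        ] [572.27184487 135.06763394  14.        ] [642.7304963  135.76693489   6.        ]
stop in foot far/near [ 575.18213175 -114.21506462   36.        ] [ 640.62688885 -112.9217779    36.        ] rail inner far [643.69028954 135.51330805   6.        ] [ 648.34019985 -111.32978943    6.        ] bar near end [562.18113147  25.68218514  62.        ] [562.1899552   15.34786984  62.        ] [639.70933729  27.49637183  62.        ]
```

```bash
python3 -c "
from h import *
go(469.5,-215.6,290,-92.5); go(469.5,-215.6,188,-92.5)
"
```

```text
pos [ 479.4 -130.9  399.9] yaw -90.07 delta [1.832 1.412 0.163] twist 0.304
pos [ 479.4 -130.9  399.9] yaw -90.07 delta [3.532 1.411 0.162] twist 0.304
```

{"api": "step_arm", "payload": {
  "motion": [
    {"delta_pos": [1.0, 1.0, 0.1], "twist": 0.3},
    {"delta_pos": [1.83, 1.41, 0.165], "twist": 0.3},
    {"delta_pos": [1.83, 1.41, 0.165], "twist": 0.3},
    {"delta_pos": [1.83, 1.41, 0.165], "twist": 0.3},
    {"delta_pos": [2.5, 1.41, 0.165], "twist": 0.3},
    {"delta_pos": [3.1, 1.41, 0.165], "twist": 0.3},
    {"delta_pos": [3.53, 1.41, 0.165], "twist": 0.3},
    {"delta_pos": [3.53, 1.41, 0.165], "twist": 0.3},
    {"delta_pos": [3.53, 1.41, 0.165], "twist": 0.3}
  ]
}}

```text
clock: 4.8
tcp_pos: [471.2, -214.7, 190.1]
ee_rot: [-2.205, 0.048, 2.198]
wrist_force: [0.2, -0.4, -0.3]
width: 85.6
```

```bash
python3 -c "
from h import *
st();go(469.5,-215.6,188,-92.5)
p=snap('wrist','w2')
t=snap('top','t2');s=snap('scene','s2')
cv2.imwrite('pics/s2z.png',cv2.resize(s['pixels'][130:250,240:400,::-1],None,fx=4,fy=4,interpolation=cv2.INTER_CUBIC))
"
```

```text
{'clock': 4.8, 'joints': [-0.562, 0.406, 1.925, 0.0, 0.806, 1.05], 'dq': [-0.003, -0.007, -0.002, -0.0, -0.006, -0.0], 'joint_efforts': [0.022, -40.208, -15.772, 0.004, 0.044, 0.001], 'tcp_pos': [471.189, -214.731, 190.089], 'ee_rot': [-2.205, 0.048, 2.198], 'wrist_force': [0.221, -0.375, -0.286], 'torque': [-0.041, 0.004, -0.002], 'width': 85.601}
pos [ 471.2 -214.7  190.1] yaw -92.37 delta [0.035 0.016 0.028] twist 0.016
```

View pics/w2.png

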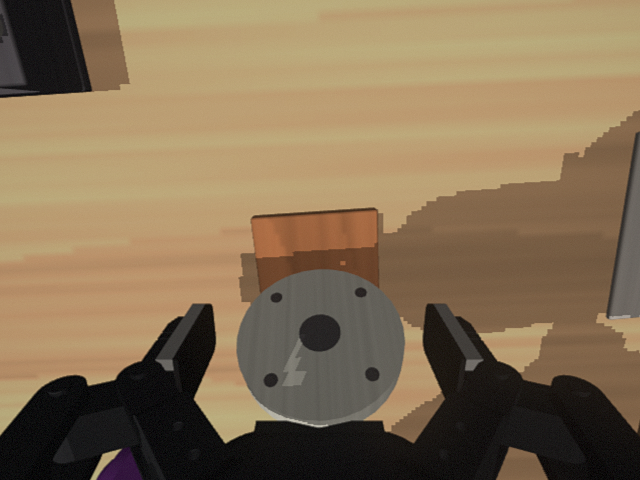

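View pics/s2z.png

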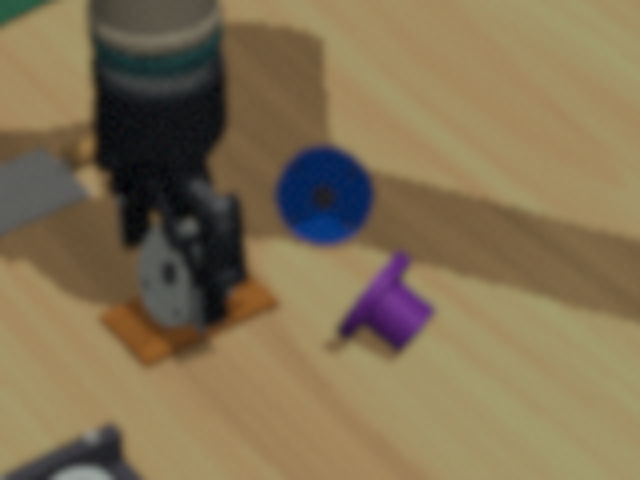

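```bash
python3 -c "
from h import *
p=viewer.get_image('wrist');s=robot.state();R=Ro.from_rotvec(s['ee_rot']).as_matrix();T=np.array(s['tcp_pos'])
for d in (142,150,155,160,166,173):
  print(d,[np.round(proj(p,T+R@np.array([d,y,z])),0) for y,z in [(-42,-11),(42,-11),(-42,11)]])
print('hub c', np.round(proj(p,[474,-215.5,39.2]),0),np.round(proj(p,[471,-214.5,39.2]),0))
"
```

```text
142 [array([326., 200.]), array([326., 437.]), array([377., 206.])]
150 [array([314., 206.]), array([314., 431.]), array([363., 212.])]
155 [array([307., 210.]), array([307., 427.]), array([355., 215.])]
160 [array([301., 214.]), array([301., 423.]), array([348., 218.])]
166 [array([294., 218.]), array([294., 420.]), array([339., 222.])]
173 [array([286., 222.]), array([286., 415.]), array([330., 226.])]
hub c [332. 319.] [339. 317.]
```

{"api": "step_arm", "payload": {
  "motion": [
    {"delta_pos": [0.06, 0.0, 0.0]},
    {"delta_pos": [0.06, 0.0, 0.0]},
    {"delta_pos": [0.06, 0.0, 0.0]}
  ]
}}

```text
validation failed for argument at $.mo...
```

{"api": "step_arm", "payload": {
  "motion": [
    {"delta_pos": [0, 0, 0]},
    {"delta_pos": [0, 0, 0]},
    {"delta_pos": [0, 0, 0]},
    {"delta_pos": [0, 0, 0]},
    {"delta_pos": [0, 0, 0]},
    {"delta_pos": [0, 0, 0]}
  ],
  "hand": -1,
  "newtons": 20
}}

```text
validation failed for argument at $.mo...
```

```bash
python3 -c "
from h import *
st();go(469.5,-215.6,188,-92.5)
"
```

```text
{'clock': 5.0, 'joints': [-0.563, 0.407, 1.926, -0.0, 0.806, 1.05], 'dq': [-0.001, 0.009, 0.011, 0.001, -0.003, 0.0], 'joint_efforts': [0.041, -40.965, -16.261, 0.003, -0.016, 0.001], 'tcp_pos': [470.614, -214.776, 189.488], 'ee_rot': [-2.204, 0.048, 2.198], 'wrist_force': [-0.505, 0.62, 0.023], 'torque': [-0.003, 0.022, 0.028], 'width': 85.145}
pos [ 470.6 -214.8  189.5] yaw -92.39 delta [0.025 0.014 0.018] twist 0.014
```

Twist is required in each row.

{"api": "step_arm", "payload": {
  "motion": [
    {"delta_pos": [0.06, 0.0, 0.0], "twist": 0},
    {"delta_pos": [0.06, 0.0, 0.0], "twist": 0},
    {"delta_pos": [0.06, 0.0, 0.0], "twist": 0}
  ]
}}

```text
clock: 5.38
tcp_pos: [470.0, -214.6, 184.4]
ee_rot: [-2.2, 0.046, 2.2]
wrist_force: [-0.3, 0.1, 0.1]
width: 85.1
```

{"api": "step_arm", "payload": {
  "motion": [
    {"delta_pos": [0, 0, 0], "twist": 0},
    {"delta_pos": [0, 0, 0], "twist": 0},
    {"delta_pos": [0, 0, 0], "twist": 0},
    {"delta_pos": [0, 0, 0], "twist": 0},
    {"delta_pos": [0, 0, 0], "twist": 0},
    {"delta_pos": [0, 0, 0], "twist": 0}
  ],
  "hand": -1,
  "newtons": 20
}}

```text
clock: 6.12
tcp_pos: [470.2, -214.6, 184.6]
ee_rot: [-2.201, 0.046, 2.2]
wrist_force: [-1.1, 2.3, 3.1]
width: 63.3
```

```bash
python3 -c "
from h import *
st();go(469.5,-215.6,188,-92.5)
p=snap('wrist','w3')
"
```

```text
{'clock': 6.125, 'joints': [-0.563, 0.414, 1.931, 0.0, 0.796, 1.05], 'dq': [0.001, 0.0, 0.001, 0.001, -0.002, -0.001], 'joint_efforts': [-0.473, -39.448, -15.402, -0.212, -0.179, 0.009], 'tcp_pos': [470.168, -214.603, 184.621], 'ee_rot': [-2.201, 0.046, 2.2], 'wrist_force': [-1.136, 2.258, 3.133], 'torque': [0.19, 0.014, 0.03], 'width': 63.288}
pos [ 470.2 -214.6  184.6] yaw -92.4 delta [-0.056  0.017  0.01 ] twist 0.012
```

View pics/w3.png

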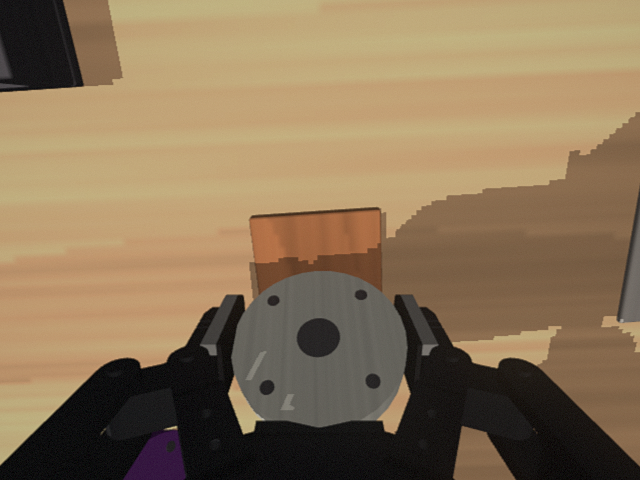

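Gripped at 63 mm. Lift 90 mm and see whether it swings.

{"api": "step_arm", "payload": {
  "motion": [
    {"delta_pos": [-0.2, 0, 0], "twist": 0},
    {"delta_pos": [-0.5, 0, 0], "twist": 0},
    {"delta_pos": [-1.0, 0, 0], "twist": 0},
    {"delta_pos": [-1.5, 0, 0], "twist": 0},
    {"delta_pos": [-1.5, 0, 0], "twist": 0},
    {"delta_pos": [-1.5, 0, 0], "twist": 0},
    {"delta_pos": [-1.5, 0, 0], "twist": 0}
  ]
}}

```text
clock: 7.05
tcp_pos: [469.5, -214.3, 273.1]
ee_rot: [-2.197, 0.044, 2.202]
wrist_force: [-0.9, 0.3, -2.0]
width: 63.2
```

```bash
python3 -c "
from h import *
st()
p=snap('wrist','w4');s=snap('scene','s4')
cv2.imwrite('pics/s4z.png',cv2.resize(s['pixels'][110:230,230:390,::-1],None,fx=4,fy=4,interpolation=cv2.INTER_CUBIC))
"
```

```text
{'clock': 7.05, 'joints': [-0.563, 0.301, 1.827, -0.0, 1.016, 1.05], 'dq': [-0.001, 0.002, -0.005, -0.0, 0.003, 0.001], 'joint_efforts': [0.007, -39.964, -20.816, -0.011, 0.02, 0.0], 'tcp_pos': [469.513, -214.29, 273.114], 'ee_rot': [-2.197, 0.044, 2.202], 'wrist_force': [-0.945, 0.312, -1.972], 'torque': [-0.04, -0.013, 0.002], 'width': 63.189}
```

View pics/w4.png

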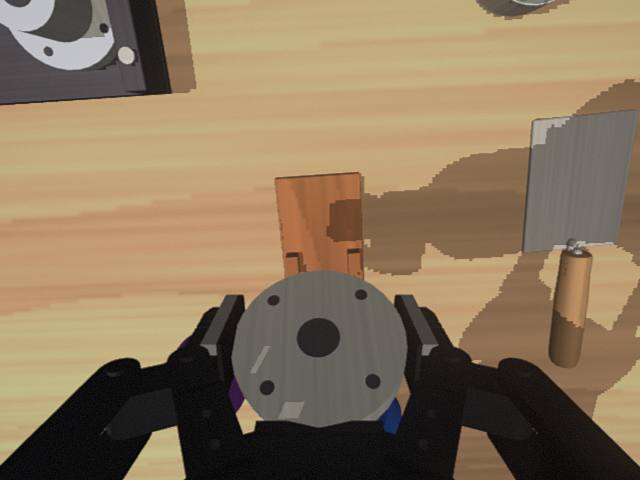

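View pics/s4z.png

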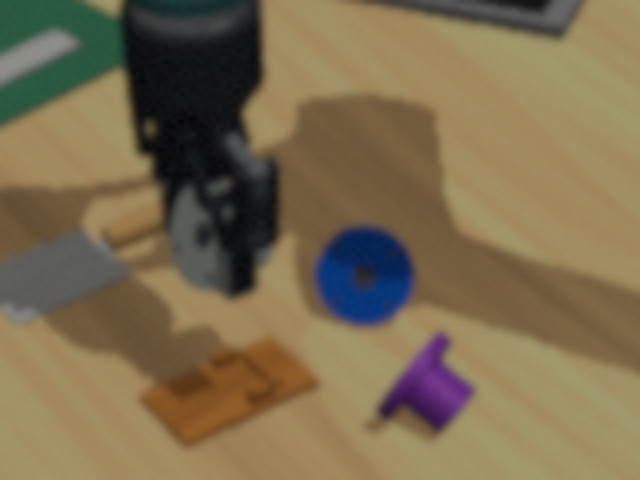

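```bash
python3 -c "
from h import *
go(610.3,95,290,1.1)
"
```

```text
pos [ 469.7 -214.4  273.3] yaw -92.4 delta [-0.276 -5.251 -2.124] twist -11.688
```

{"api": "step_arm", "payload": {
  "motion": [
    {"delta_pos": [-0.6, -0.5, -0.2], "twist": -1.2},
    {"delta_pos": [-0.6, -1.2, -0.5], "twist": -2.4},
    {"delta_pos": [-0.6, -2.0, -0.8], "twist": -3.6},
    {"delta_pos": [-0.6, -2.7, -1.1], "twist": -4.8},
    {"delta_pos": [-0.6, -3.4, -1.4], "twist": -6.0},
    {"delta_pos": [-0.5, -4.1, -1.7], "twist": -7.2},
    {"delta_pos": [-0.4, -4.7, -1.9], "twist": -8.4},
    {"delta_pos": [-0.28, -5.0, -2.0], "twist": -9.6},
    {"delta_pos": [-0.28, -5.25, -2.12], "twist": -10.8},
    {"delta_pos": [-0.28, -5.25, -2.12], "twist": -11.69},
    {"delta_pos": [-0.28, -5.25, -2.12], "twist": -11.69},
    {"delta_pos": [-0.28, -5.25, -2.12], "twist": -11.69}
  ]
}}

```text
clock: 8.65
tcp_pos: [610.2, 94.6, 290.7]
ee_rot: [1.196, 1.218, -1.197]
wrist_force: [0.1, -0.1, -1.8]
width: 63.1
```

```bash
python3 -c "
from h import *
st();go(610.3,59,236,1.1)
p=snap('wrist','w5');s=snap('scene','s5')
cv2.imwrite('pics/s5z.png',cv2.resize(s['pixels'][180:340,200:400,::-1],None,fx=3.5,fy=3.5,interpolation=cv2.INTER_CUBIC))
"
```

```text
{'clock': 8.65, 'joints': [0.041, 0.419, 1.581, -0.0, 1.142, 0.024], 'dq': [-0.004, -0.005, -0.002, 0.001, 0.001, -0.005], 'joint_efforts': [0.155, -48.527, -22.713, -0.007, 0.004, 0.004], 'tcp_pos': [610.24, 94.609, 290.734], 'ee_rot': [1.196, 1.218, -1.197], 'wrist_force': [0.103, -0.097, -1.753], 'torque': [0.022, -0.049, 0.012], 'width': 63.106}
pos [610.2  94.6 290.7] yaw 1.01 delta [ 0.912 -0.008  0.593] twist -0.012
```

View pics/w5.png

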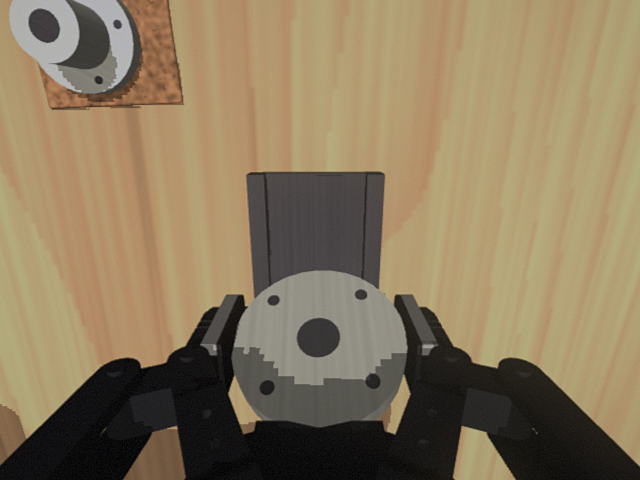

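View pics/s5z.png

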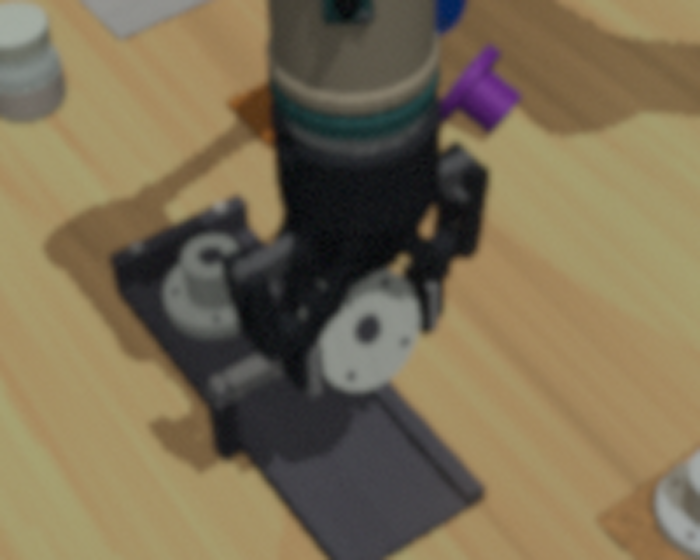

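```bash
python3 -c "
from h import *
p=viewer.get_image('wrist')
cv2.imwrite('pics/w5z.png',cv2.resize(p['pixels'][160:300,230:400,::-1],None,fx=4,fy=4,interpolation=cv2.INTER_CUBIC))
for c,r,z in [(247.5,173,14),(384,172.5,14),(267,174,6),(365,173,6),(254,283,14),(380,283,14)]: print(onz(p,r,c,z).round(1))
"
```

```text
[562.2 136.1  14. ]
[654.4 138.2  14. ]
[574.2 134.3   6. ]
[642.6 136.3   6. ]
[563.5  54.   14. ]
[657.7  55.8  14. ]
```

View pics/w5z.png

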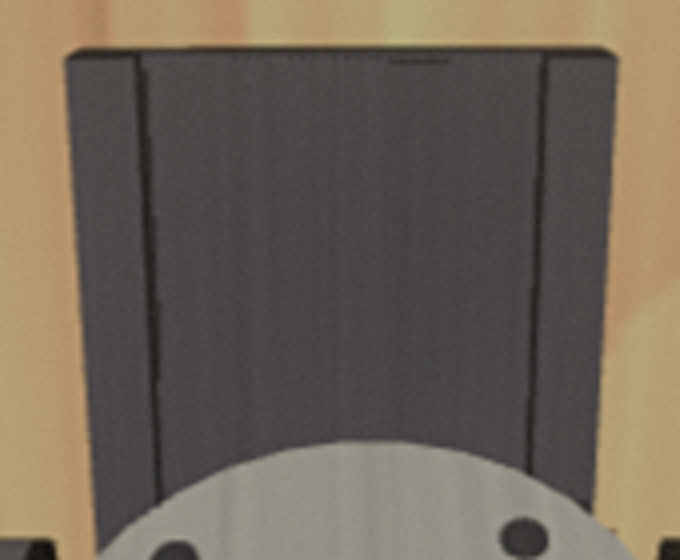

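{"api": "step_arm", "payload": {
  "motion": [
    {"delta_pos": [0.3, 0, 0.2], "twist": 0},
    {"delta_pos": [0.6, 0, 0.4], "twist": 0},
    {"delta_pos": [0.91, 0, 0.59], "twist": 0},
    {"delta_pos": [0.91, 0, 0.59], "twist": 0},
    {"delta_pos": [0.91, 0, 0.59], "twist": 0}
  ]
}}

```text
clock: 9.43
tcp_pos: [611.3, 59.5, 237.3]
ee_rot: [1.196, 1.218, -1.194]
wrist_force: [0.2, 0.7, -1.8]
width: 63.3
```

```bash
python3 -c "
from h import *
st()
for y,z in [(54.2,236),(46.5,242),(37.4,245.6),(27.8,246.8),(21.3,246.2)]: go(610.5,y,z,1.2,)
t=snap('top','t6');s=snap('scene','s6')
cv2.imwrite('pics/s6z.png',cv2.resize(s['pixels'][180:340,200:400,::-1],None,fx=3.5,fy=3.5,interpolation=cv2.INTER_CUBIC))
"
```

```text
{'clock': 9.425, 'joints': [-0.016, 0.465, 1.655, 0.0, 1.021, -0.035], 'dq': [0.005, -0.007, -0.008, -0.0, -0.005, -0.003], 'joint_efforts': [-0.292, -48.742, -20.394, -0.039, 0.039, 0.003], 'tcp_pos': [611.336, 59.513, 237.341], 'ee_rot': [1.196, 1.218, -1.194], 'wrist_force': [0.197, 0.723, -1.813], 'torque': [0.011, 0.016, 0.008], 'width': 63.304}
pos [611.3  59.5 237.3] yaw 1.09 delta [ 0.022 -0.016  0.088] twist -0.014
pos [611.3  59.5 237.3] yaw 1.09 delta [-0.078 -0.018  0.217] twist -0.014
pos [611.3  59.5 237.3] yaw 1.09 delta [-0.138 -0.021  0.368] twist -0.014
pos [611.3  59.5 237.3] yaw 1.09 delta [-0.158 -0.024  0.528] twist -0.014
pos [611.3  59.5 237.3] yaw 1.09 delta [-0.148 -0.026  0.636] twist -0.014
```

View pics/s6z.png

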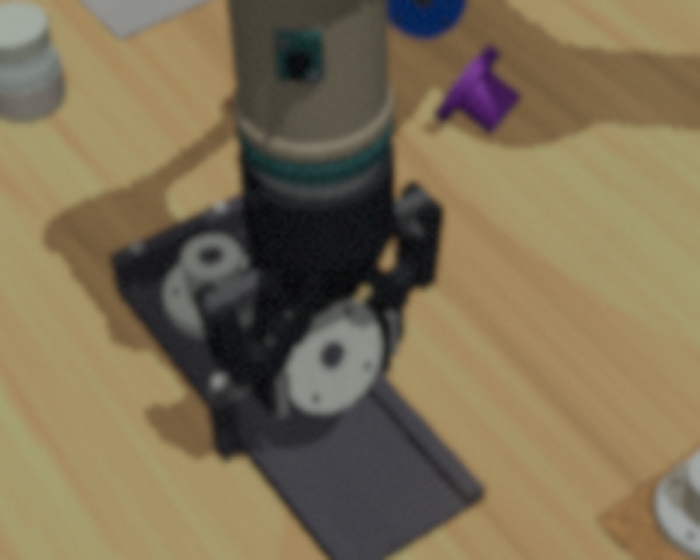

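{"api": "step_arm", "payload": {
  "motion": [
    {"delta_pos": [0, 0, 0.08], "twist": 0},
    {"delta_pos": [-0.05, 0, 0.14], "twist": 0},
    {"delta_pos": [-0.1, 0, 0.21], "twist": 0},
    {"delta_pos": [-0.13, 0, 0.28], "twist": 0},
    {"delta_pos": [-0.16, 0, 0.36], "twist": 0}
  ]
}}

```text
clock: 10.15
tcp_pos: [611.6, 37.6, 246.7]
ee_rot: [1.195, 1.218, -1.194]
wrist_force: [1.3, 3.6, -1.4]
width: 62.8
```

```bash
python3 -c "
from h import *
st()
p=snap('wrist','w7')
"
```

```text
{'clock': 10.15, 'joints': [-0.052, 0.454, 1.647, 0.0, 1.04, -0.072], 'dq': [-0.065, -0.015, -0.011, -0.006, 0.026, -0.063], 'joint_efforts': [-1.691, -48.001, -20.352, -1.094, 0.104, 0.044], 'tcp_pos': [611.626, 37.618, 246.723], 'ee_rot': [1.195, 1.218, -1.194], 'wrist_force': [1.272, 3.58, -1.356], 'torque': [0.657, -0.069, 0.06], 'width': 62.818}
```

View pics/w7.png

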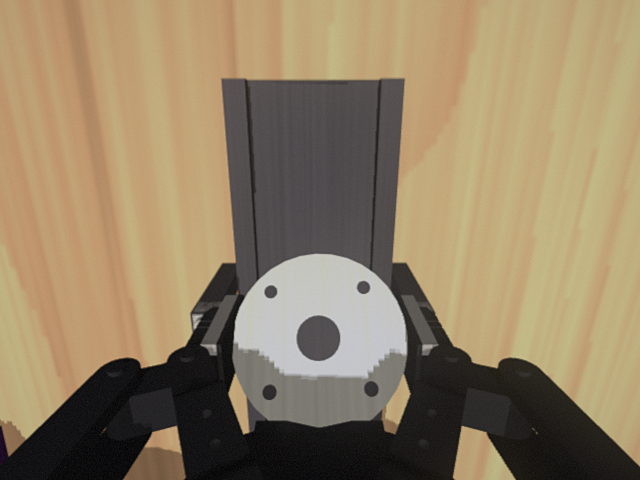

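{"api": "step_arm", "payload": {
  "motion": [
    {"delta_pos": [-0.01, 0, 0.08], "twist": 0},
    {"delta_pos": [-0.02, 0, 0.16], "twist": 0},
    {"delta_pos": [-0.02, 0, 0.22], "twist": 0},
    {"delta_pos": [-0.01, 0, 0.28], "twist": 0},
    {"delta_pos": [0.02, 0, 0.36], "twist": 0},
    {"delta_pos": [0.03, 0, 0.38], "twist": 0},
    {"delta_pos": [0.03, 0, 0.38], "twist": 0}
  ]
}}

```text
clock: 11.08
tcp_pos: [612.3, 14.2, 245.2]
ee_rot: [1.194, 1.216, -1.194]
wrist_force: [0.7, 1.5, 5.1]
width: 62.9
```

```bash
python3 -c "
from h import *
st()
p=snap('wrist','w8');s=snap('scene','s8')
cv2.imwrite('pics/s8z.png',cv2.resize(s['pixels'][180:340,200:400,::-1],None,fx=3.5,fy=3.5,interpolation=cv2.INTER_CUBIC))
"
```

```text
{'clock': 11.075, 'joints': [-0.09, 0.455, 1.65, -0.001, 1.035, -0.109], 'dq': [0.001, -0.002, 0.002, -0.0, -0.001, 0.001], 'joint_efforts': [-0.85, -44.505, -18.418, -0.515, 0.051, -0.023], 'tcp_pos': [612.285, 14.203, 245.174], 'ee_rot': [1.194, 1.216, -1.194], 'wrist_force': [0.68, 1.485, 5.064], 'torque': [0.319, -0.022, -0.0], 'width': 62.885}
```

View pics/w8.png

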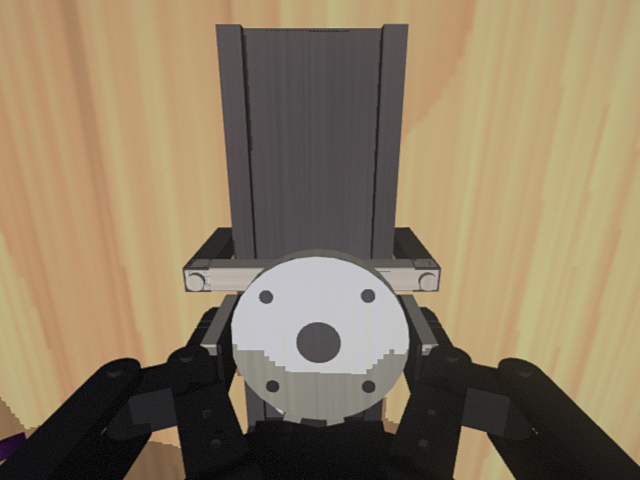

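View pics/s8z.png

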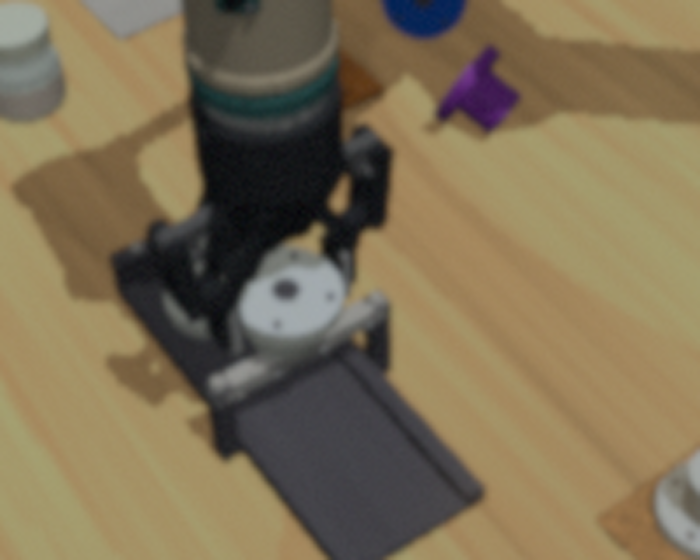

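```bash
cat > tilt.py <<'E'
from h import *
def pred(p,s,d=147.5):
    R=Ro.from_rotvec(s['ee_rot']).as_matrix();T=np.array(s['tcp_pos'])
    for phi in (-20,-10,0,10,20,30):
        th=np.radians(phi); # phi = remaining lean, crown toward +tool z
        a=np.array([np.cos(th),0,np.sin(th)]); u=np.array([-np.sin(th),0,np.cos(th)])
        c=np.array([d,0,0])-5*a
        print(phi,'c',np.round(proj(p,T+R@c),1),'top',np.round(proj(p,T+R@(c-32*u)),1),'bot',np.round(proj(p,T+R@(c+32*u)),1),'holeL?',np.round(proj(p,T+R@(c-32*np.array([0,1,0]))),1))
if __name__=='__main__':
    pred(viewer.get_image('wrist'),robot.state())
E
python3 tilt.py
```

```text
-20 c [352.5 315.9] top [292.6 315.5] bot [396.9 316.2] holeL? [352.5 228.1]
-10 c [351.  315.9] top [278.7 315.6] bot [408.4 316.1] holeL? [350.9 227.8]
0 c [349.1 315.9] top [267.9 315.7] bot [418.7 316. ] holeL? [349.  227.5]
10 c [346.9 315.9] top [260.3 315.9] bot [427.5 315.9] holeL? [346.8 227.4]
20 c [344.5 315.9] top [255.9 316. ] bot [434.4 315.8] holeL? [344.5 227.4]
30 c [342.1 315.9] top [254.4 316.1] bot [438.7 315.6] holeL? [342.  227.4]
```

{"api": "step_arm", "payload": {
  "motion": [
    {"delta_pos": [0.03, 0, 0.0], "twist": 0},
    {"delta_pos": [0.05, 0, 0.0], "twist": 0},
    {"delta_pos": [0.05, 0, 0.0], "twist": 0}
  ]
}}

```text
clock: 11.6
tcp_pos: [612.4, 13.6, 244.3]
ee_rot: [1.193, 1.214, -1.194]
wrist_force: [-2.5, -1.6, 16.1]
width: 63.0
```

```bash
python3 -c "
from h import *
st()
p=snap('wrist','w9'); import tilt; tilt.pred(p,robot.state())
cv2.imwrite('pics/w9z.png',cv2.resize(p['pixels'][240:440,200:440,::-1],None,fx=3,fy=3,interpolation=cv2.INTER_CUBIC))
"
```

```text
{'clock': 11.6, 'joints': [-0.09, 0.455, 1.652, -0.004, 1.031, -0.109], 'dq': [-0.0, 0.0, 0.001, -0.003, -0.0, 0.0], 'joint_efforts': [0.605, -38.671, -16.595, 0.246, -0.887, 0.017], 'tcp_pos': [612.414, 13.634, 244.265], 'ee_rot': [1.193, 1.214, -1.194], 'wrist_force': [-2.463, -1.563, 16.119], 'torque': [-0.023, 0.566, 0.038], 'width': 63.047}
-20 c [352.5 315.8] top [292.5 315.4] bot [396.8 316.2] holeL? [352.4 228. ]
-10 c [350.9 315.8] top [278.6 315.6] bot [408.3 316.1] holeL? [350.8 227.7]
0 c [349.  315.8] top [267.8 315.7] bot [418.7 315.9] holeL? [348.9 227.5]
10 c [346.9 315.8] top [260.3 315.8] bot [427.5 315.8] holeL? [346.8 227.3]
20 c [344.5 315.8] top [255.9 316. ] bot [434.3 315.7] holeL? [344.4 227.3]
30 c [342.  315.8] top [254.4 316.1] bot [438.7 315.6] holeL? [341.9 227.4]
```

View pics/w9z.png

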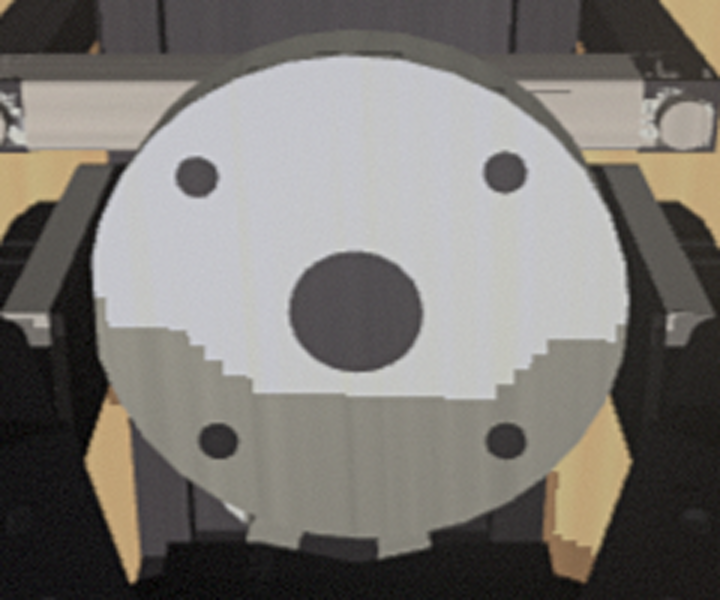

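```bash
python3 -c "
from h import *
p=viewer.get_image('wrist')
for c,r in [(220,266.7),(220,290.5),(410,266.7),(410,289.5)]: print(onz(p,r,c,62).round(1))
go(611.2,-21,272,1.2)
"
```

```text
[569.   27.2  62. ]
[568.3  15.2  62. ]
[655.  29.  62.]
[656.2  17.5  62. ]
pos [612.4  13.7 244.3] yaw 1.17 delta [-0.46  -0.031  0.579] twist -0.003
```

{"api": "step_arm", "payload": {
  "motion": [
    {"delta_pos": [-0.25, 0, 0.0], "twist": 0},
    {"delta_pos": [-0.46, -0.01, 0.1], "twist": 0},
    {"delta_pos": [-0.46, -0.02, 0.35], "twist": 0},
    {"delta_pos": [-0.46, -0.025, 0.58], "twist": 0},
    {"delta_pos": [-0.46, -0.025, 0.58], "twist": 0},
    {"delta_pos": [-0.46, -0.025, 0.58], "twist": 0},
    {"delta_pos": [-0.46, -0.025, 0.58], "twist": 0}
  ]
}}

```text
clock: 12.58
tcp_pos: [611.0, -19.5, 268.8]
ee_rot: [1.194, 1.219, -1.195]
wrist_force: [-0.5, 0.0, -2.2]
width: 62.9
```

```bash
python3 -c "
from h import *
st();go(611.2,-21,272,1.2)
p=snap('wrist','w10'); import tilt; tilt.pred(p,robot.state())
t=snap('top','t10');s=snap('scene','s10')
cv2.imwrite('pics/s10z.png',cv2.resize(s['pixels'][180:340,200:400,::-1],None,fx=3.5,fy=3.5,interpolation=cv2.INTER_CUBIC))
cv2.imwrite('pics/t10z.png',cv2.resize(t['pixels'][155:235,230:380,::-1],(750,400),interpolation=cv2.INTER_CUBIC))
"
```

```text
{'clock': 12.575, 'joints': [-0.146, 0.43, 1.624, 0.0, 1.088, -0.166], 'dq': [0.005, -0.001, -0.001, -0.0, -0.001, -0.001], 'joint_efforts': [-0.212, -48.455, -21.883, -0.009, 0.004, 0.0], 'tcp_pos': [611.029, -19.545, 268.778], 'ee_rot': [1.194, 1.219, -1.195], 'wrist_force': [-0.522, 0.035, -2.182], 'torque': [-0.001, 0.001, 0.035], 'width': 62.903}
pos [611.  -19.5 268.8] yaw 1.13 delta [-0.054  0.002  0.024] twist -0.008
-20 c [352.6 316.1] top [292.6 315.7] bot [397.  316.4] holeL? [352.5 228.2]
-10 c [351.  316.1] top [278.6 315.8] bot [408.5 316.3] holeL? [350.9 227.9]
0 c [349.1 316.1] top [267.8 315.9] bot [418.8 316.2] holeL? [349.  227.6]
10 c [347.  316.1] top [260.3 316.1] bot [427.7 316.1] holeL? [346.9 227.5]
20 c [344.6 316.1] top [255.9 316.2] bot [434.5 315.9] holeL? [344.5 227.5]
30 c [342.1 316.1] top [254.4 316.3] bot [438.9 315.8] holeL? [342.  227.5]
```

View pics/w10.png

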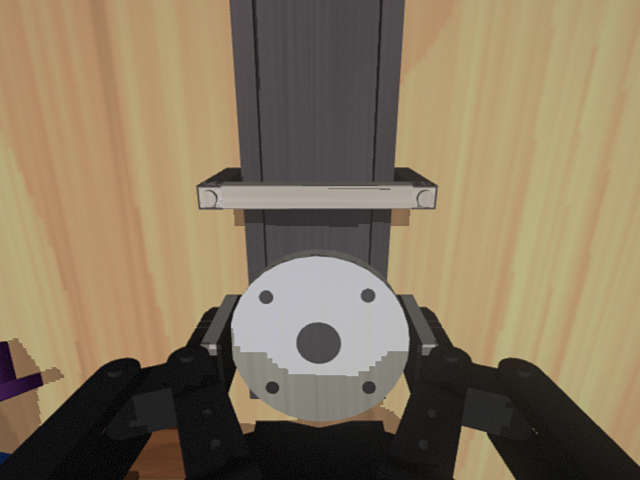

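View pics/s10z.png

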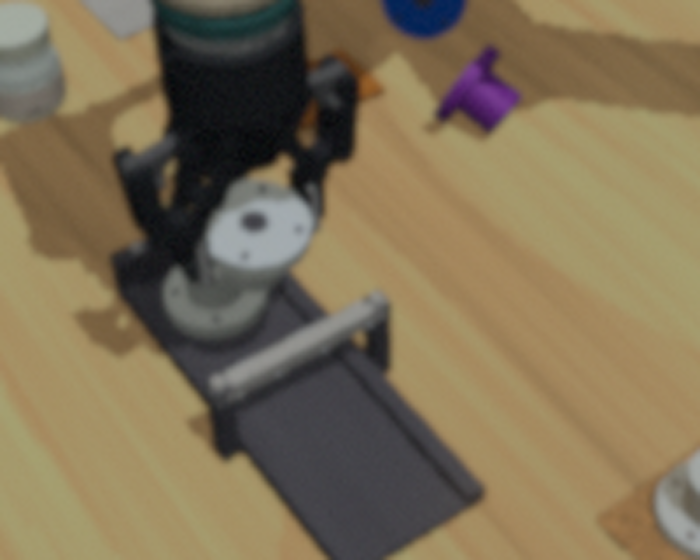

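View pics/t10z.png

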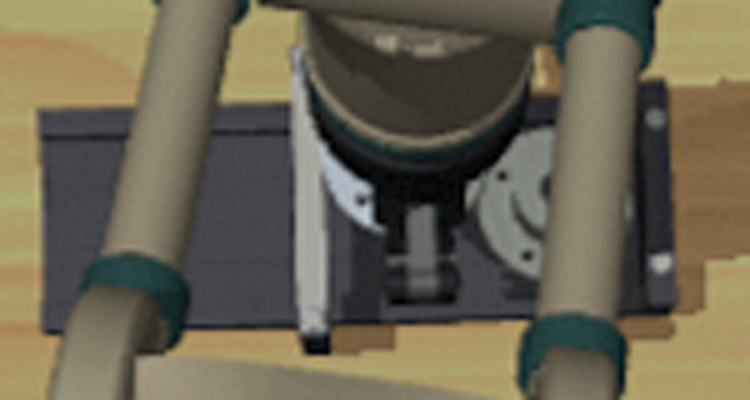

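{"api": "step_arm", "payload": {
  "motion": [
    {"delta_pos": [0.1, 0, 0.04], "twist": 0},
    {"delta_pos": [0.5, 0, 0.04], "twist": 0},
    {"delta_pos": [0.9, 0, 0.04], "twist": 0},
    {"delta_pos": [1.15, 0, 0.04], "twist": 0},
    {"delta_pos": [1.25, 0, 0.04], "twist": 0},
    {"delta_pos": [1.28, 0, 0.04], "twist": 0},
    {"delta_pos": [1.31, 0, 0.04], "twist": 0},
    {"delta_pos": [1.31, 0, 0.04], "twist": 0}
  ]
}}

```text
clock: 13.72
tcp_pos: [611.4, -22.2, 191.0]
ee_rot: [1.195, 1.217, -1.194]
wrist_force: [0.3, -0.4, -2.2]
width: 62.8
```

```bash
python3 -c "
from h import *
st()
p=snap('wrist','w11'); import tilt; tilt.pred(p,robot.state())
s=snap('scene','s11')
cv2.imwrite('pics/s11z.png',cv2.resize(s['pixels'][180:340,200:400,::-1],None,fx=3.5,fy=3.5,interpolation=cv2.INTER_CUBIC))
"
```

```text
{'clock': 13.725, 'joints': [-0.15, 0.513, 1.708, -0.0, 0.919, -0.17], 'dq': [0.0, -0.0, 0.002, 0.001, 0.001, 0.0], 'joint_efforts': [-0.013, -50.119, -18.944, 0.002, -0.021, -0.0], 'tcp_pos': [611.352, -22.249, 191.003], 'ee_rot': [1.195, 1.217, -1.194], 'wrist_force': [0.306, -0.377, -2.152], 'torque': [-0.075, 0.005, 0.008], 'width': 62.773}
-20 c [352.6 315.8] top [292.6 315.4] bot [396.9 316.1] holeL? [352.5 228. ]
-10 c [351.  315.8] top [278.7 315.5] bot [408.4 316. ] holeL? [350.9 227.7]
0 c [349.1 315.8] top [267.9 315.6] bot [418.7 315.9] holeL? [349.  227.4]
10 c [346.9 315.8] top [260.4 315.8] bot [427.6 315.8] holeL? [346.8 227.3]
20 c [344.6 315.8] top [255.9 315.9] bot [434.4 315.6] holeL? [344.5 227.2]
30 c [342.1 315.8] top [254.4 316. ] bot [438.7 315.5] holeL? [342.  227.3]
```

View pics/w11.png

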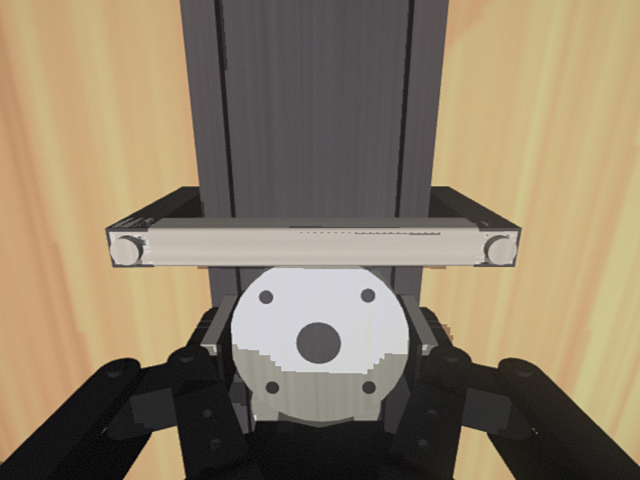

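View pics/s11z.png

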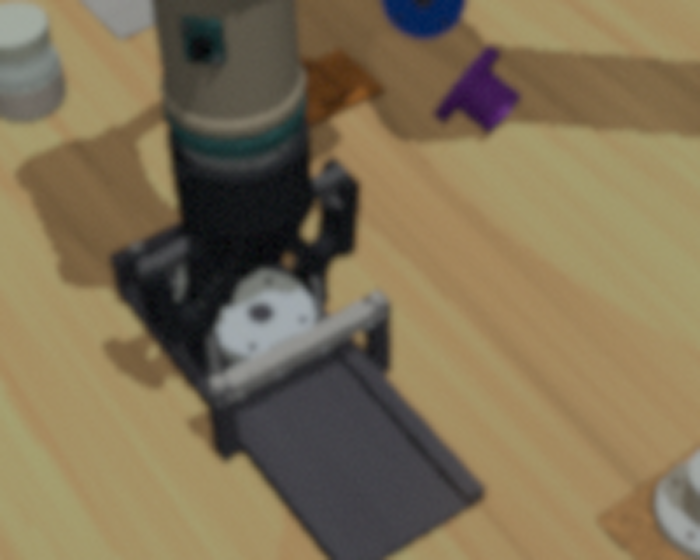

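{"api": "step_arm", "payload": {
  "motion": [
    {"delta_pos": [0.03, 0, 0], "twist": 0},
    {"delta_pos": [0.06, 0, 0], "twist": 0},
    {"delta_pos": [0.06, 0, 0], "twist": 0}
  ]
}}

```text
clock: 14.2
tcp_pos: [611.4, -22.8, 188.7]
ee_rot: [1.194, 1.216, -1.194]
wrist_force: [-1.7, -2.1, 7.9]
width: 63.2
```

```bash
python3 -c "
from h import *
st()
p=snap('wrist','w12')
cv2.imwrite('pics/w12z.png',cv2.resize(p['pixels'][200:440,180:450,::-1],None,fx=2.5,fy=2.5,interpolation=cv2.INTER_CUBIC))
"
```

```text
{'clock': 14.2, 'joints': [-0.151, 0.516, 1.711, -0.002, 0.913, -0.17], 'dq': [0.0, -0.0, -0.001, 0.001, -0.001, -0.0], 'joint_efforts': [1.093, -44.286, -17.23, 0.541, -0.839, 0.04], 'tcp_pos': [611.39, -22.798, 188.698], 'ee_rot': [1.194, 1.216, -1.194], 'wrist_force': [-1.725, -2.065, 7.938], 'torque': [-0.191, 0.497, 0.107], 'width': 63.218}
```

View pics/w12z.png

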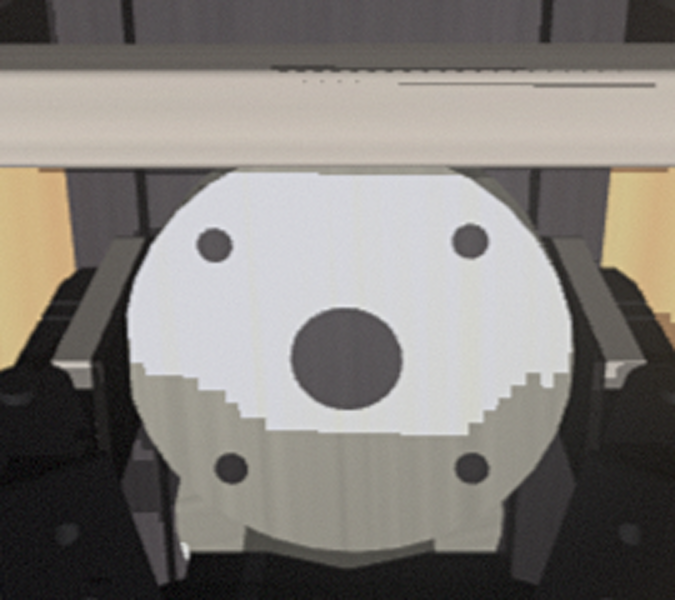

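{"api": "step_arm", "payload": {
  "motion": [
    {"delta_pos": [0, 0, 0], "twist": 0},
    {"delta_pos": [0, 0, 0], "twist": 0},
    {"delta_pos": [0, 0, 0], "twist": 0},
    {"delta_pos": [0, 0, 0], "twist": 0}
  ],
  "hand": 1
}}

```text
clock: 14.75
tcp_pos: [611.1, -22.2, 186.6]
ee_rot: [1.195, 1.219, -1.195]
wrist_force: [0.0, 0.9, 0.2]
width: 85.7
```

```bash
python3 -c "
from h import *
st()
p=snap('wrist','w13')
cv2.imwrite('pics/w13z.png',cv2.resize(p['pixels'][200:440,180:450,::-1],None,fx=2.5,fy=2.5,interpolation=cv2.INTER_CUBIC))
"
```

```text
{'clock': 14.75, 'joints': [-0.15, 0.519, 1.712, -0.0, 0.911, -0.17], 'dq': [0.0, -0.001, -0.001, -0.001, 0.0, 0.001], 'joint_efforts': [-0.002, -49.283, -18.223, 0.0, 0.001, 0.0], 'tcp_pos': [611.126, -22.175, 186.632], 'ee_rot': [1.195, 1.219, -1.195], 'wrist_force': [0.026, 0.888, 0.219], 'torque': [0.016, 0.027, 0.036], 'width': 85.729}
```

View pics/w13z.png

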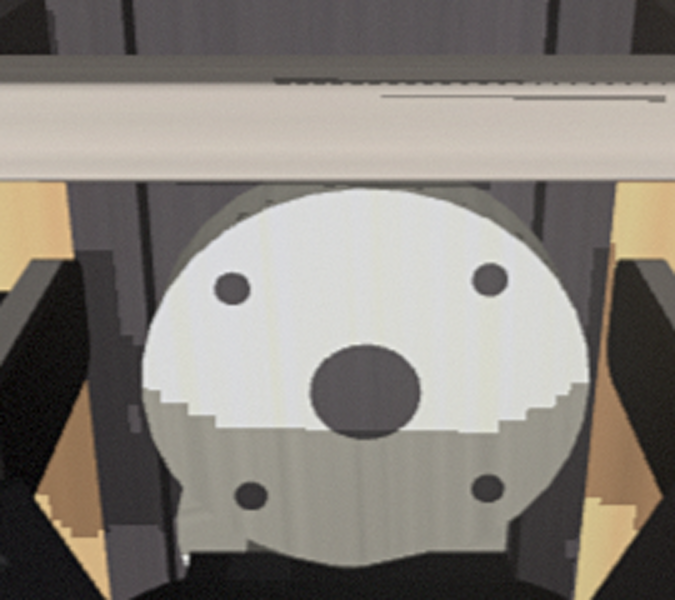

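```bash
python3 -c "
from h import *
p=viewer.get_image('wrist')
z=lambda x,y:(200+y/2.5-.3,180+x/2.5-.3)
print('c',onz(p,*z(366,392),46),'L',onz(p,*z(143,365),46),'R',onz(p,*z(588,365),46),'top',onz(p,*z(366,189),46),'bot',onz(p,*z(352,567),46))
print('rails', onz(p,*z(130,30),14),onz(p,*z(548,30),14),onz(p,*z(147,250),14),onz(p,*z(538,250),14))
"
```

```text
c [614.83809762 -23.91669047  46.        ] L [583.04368197 -20.03094315  46.        ] R [646.23825869 -18.70187861  46.        ] top [613.97370148   8.01658229  46.        ] bot [613.54187265 -56.11085445  46.        ]
rails [576.1452391   20.45205429  14.        ] [643.55621075  21.86013517  14.        ] [576.94003327 -19.34788335  14.        ] [645.39536482 -17.91183406  14.        ]
```

{"api": "step_arm", "payload": {
  "motion": [
    {"delta_pos": [-0.03, 0, 0.03], "twist": 0},
    {"delta_pos": [-0.03, 0, 0.03], "twist": 0},
    {"delta_pos": [-0.03, 0, 0.03], "twist": 0},
    {"delta_pos": [-0.03, 0, 0.03], "twist": 0},
    {"delta_pos": [-0.03, 0, 0.03], "twist": 0},
    {"delta_pos": [-0.03, 0, 0.03], "twist": 0}
  ],
  "hand": -1,
  "newtons": 20
}}

```text
clock: 15.6
tcp_pos: [611.8, -24.2, 189.3]
ee_rot: [1.195, 1.216, -1.193]
wrist_force: [2.6, -2.3, 6.6]
width: 63.0
```

```bash
cat > face.py <<'E'
from h import *
import sys
p=snap('wrist',sys.argv[1])
cv2.imwrite('pics/%sz.png'%sys.argv[1],cv2.resize(p['pixels'][200:440,180:450,::-1],None,fx=2.5,fy=2.5,interpolation=cv2.INTER_CUBIC))
g=p['pixels'][300:400,260:380].astype(int); m=((g.sum(2)<330)&(np.ptp(g,axis=2)<30)).astype(np.uint8)
n,l,s,c=cv2.connectedComponentsWithStats(m)
for i in range(1,n):
    if 400<s[i,4]<2500: print(s[i],c[i], 'world@46', onz(p,300+c[i][1],260+c[i][0],46).round(1))
E
python3 face.py w14; python3 -c "
from h import *
st()"
```

```text
[  38   29   43   37 1242] [58.95732689 46.81884058] world@46 [613.2 -23.9  46. ]
{'clock': 15.65, 'joints': [-0.153, 0.516, 1.709, -0.0, 0.914, -0.172], 'dq': [0.001, -0.002, 0.001, 0.002, -0.0, -0.0], 'joint_efforts': [0.642, -45.748, -15.46, 0.207, 0.678, -0.011], 'tcp_pos': [611.793, -24.238, 189.338], 'ee_rot': [1.195, 1.216, -1.194], 'wrist_force': [1.448, -1.393, 5.312], 'torque': [-0.162, -0.295, 0.007], 'width': 63.381}
```

View pics/w14z.png

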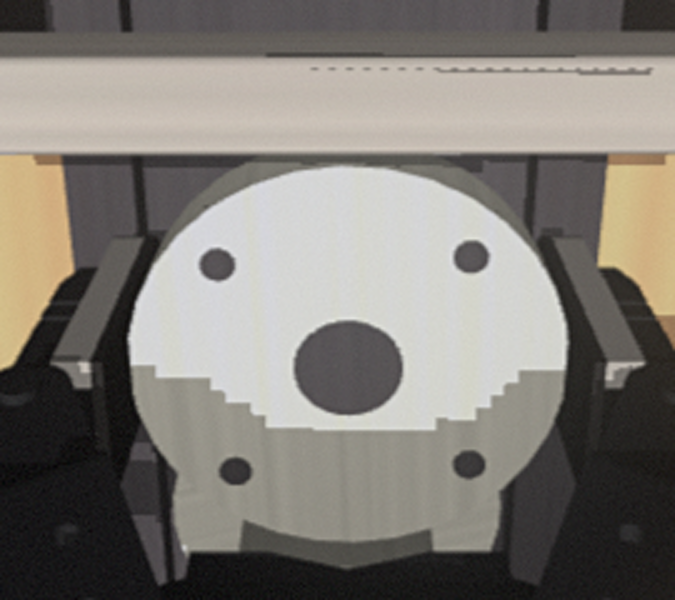

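```bash
python3 -c "
from h import *
im=cv2.imread('pics/w14.png').astype(int).sum(2)
for r in (2,10,30,60,100,150,180,190,196):
    row=im[r]; L=[(c,row[c]) for c in range(150,270)]; 
    seg=row[150:480]; d=np.where((seg<150))[0]+150
    print(r,d.tolist()[:60])
"
```

```text
2 [212, 213, 214, 215, 216, 217, 409, 410, 411, 412, 413]
10 [212, 213, 214, 215, 216, 217, 408, 409, 410, 411, 412]
30 [214, 215, 216, 217, 218, 219, 407, 408, 409, 410, 411]
60 [216, 217, 218, 219, 220, 221, 405, 406, 407, 408, 409]
100 [220, 221, 222, 223, 402, 403, 404, 405, 406]
150 [224, 225, 226, 227, 399, 400, 401, 402]
180 [226, 227, 228, 229, 397, 398, 399, 400]
190 [165, 166, 167, 168, 169, 170, 171, 172, 173, 174, 175, 176, 177, 178, 179, 180, 181, 182, 183, 184, 185, 186, 187, 188, 189, 190, 191, 192, 193, 194, 195, 227, 228, 229, 230, 396, 397, 398, 399, 431, 432, 433, 434, 435, 436, 437, 438, 439, 440, 451, 453, 460]
196 [154, 155, 156, 157, 158, 159, 160, 161, 162, 163, 164, 165, 166, 167, 168, 169, 170, 171, 172, 173, 174, 175, 176, 177, 178, 179, 180, 181, 182, 183, 184, 185, 186, 187, 188, 189, 190, 191, 192, 193, 194, 195, 196, 228, 229, 230, 396, 397, 398, 399, 430, 431, 432, 433, 434, 435, 436, 437, 438, 439]
```

View pics/w14.png

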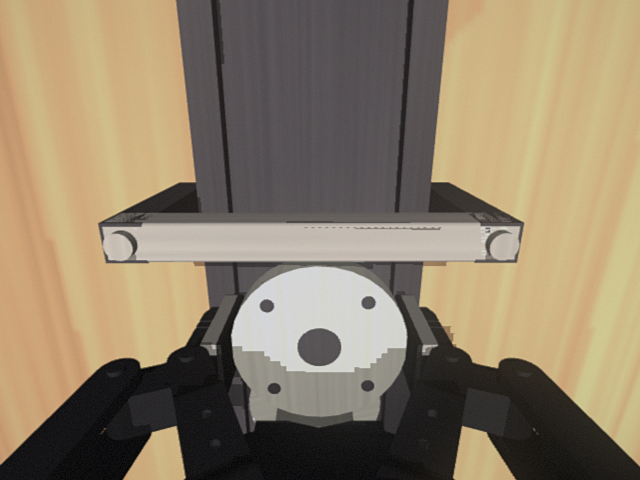

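{"api": "step_arm", "payload": {
  "motion": [
    {"delta_pos": [-0.01, -0.032, 0.03], "twist": 0},
    {"delta_pos": [-0.01, -0.032, 0.06], "twist": 0},
    {"delta_pos": [-0.01, -0.031, 0.09], "twist": 0},
    {"delta_pos": [-0.01, -0.03, 0.12], "twist": 0},
    {"delta_pos": [-0.01, -0.03, 0.14], "twist": 0},
    {"delta_pos": [-0.01, -0.03, 0.14], "twist": 0}
  ]
}}

```text
clock: 16.4
tcp_pos: [609.1, -31.4, 189.6]
ee_rot: [1.196, 1.22, -1.195]
wrist_force: [-0.3, 5.1, 8.0]
width: 62.8
```

```bash
python3 face.py w15; python3 -c "
from h import *
st()"
```

```text
[  38   29   43   36 1216] [58.90460526 46.69078947] world@46 [610.1 -30.8  46. ]
{'clock': 16.45, 'joints': [-0.166, 0.513, 1.713, 0.003, 0.916, -0.187], 'dq': [-0.001, 0.0, -0.001, 0.001, -0.0, 0.001], 'joint_efforts': [-3.119, -44.7, -16.37, -1.383, -0.099, 0.009], 'tcp_pos': [609.11, -31.382, 189.628], 'ee_rot': [1.197, 1.22, -1.195], 'wrist_force': [-0.168, 4.218, 6.797], 'torque': [0.792, -0.08, -0.009], 'width': 63.101}
```

View pics/w15.png

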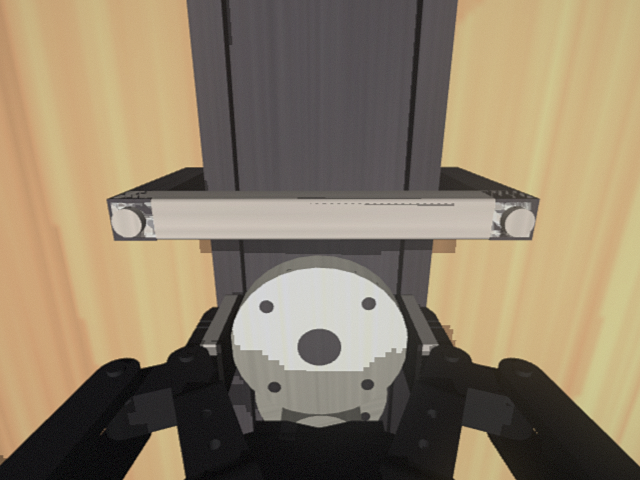

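```bash
python3 -c "
from h import *
im=cv2.imread('pics/w15.png').astype(int).sum(2)
for r in (2,10,30,60,100,150):
    seg=im[r][150:480]; d=np.where((seg<150))[0]+150
    print(r,d[0],d[-1],(d[0]+d[-1])/2)
"
```

```text
2 222 422 322.0
10 222 421 321.5
30 224 420 322.0
60 226 417 321.5
100 229 414 321.5
150 233 410 321.5
```

{"api": "step_arm", "payload": {
  "motion": [
    {"delta_pos": [-0.01, 0.0, -0.04], "twist": 0},
    {"delta_pos": [-0.01, 0.017, -0.04], "twist": 0},
    {"delta_pos": [-0.01, 0.017, -0.04], "twist": 0},
    {"delta_pos": [-0.01, 0.017, -0.01], "twist": 0},
    {"delta_pos": [-0.01, 0.017, 0.0], "twist": 0}
  ]
}}

```text
clock: 17.08
tcp_pos: [609.4, -31.6, 189.7]
ee_rot: [1.196, 1.222, -1.197]
wrist_force: [-3.3, 6.1, 6.3]
width: 63.3
```

```bash
python3 face.py w16; python3 -c "
from h import *
st()
im=cv2.imread('pics/w16.png').astype(int).sum(2)
for r in (2,10,30,60,100,150):
    seg=im[r][150:480]; d=np.where((seg<150))[0]+150
    print(r,d[0],d[-1],(d[0]+d[-1])/2)
"
```

```text
[  38   29   43   36 1214] [58.8970346  46.65321252] world@46 [610. -31.  46.]
{'clock': 17.125, 'joints': [-0.166, 0.514, 1.711, 0.003, 0.92, -0.186], 'dq': [0.002, 0.002, 0.001, -0.001, -0.001, 0.001], 'joint_efforts': [-2.987, -46.098, -19.357, -1.216, -1.482, -0.042], 'tcp_pos': [609.419, -31.574, 189.718], 'ee_rot': [1.196, 1.222, -1.197], 'wrist_force': [-3.607, 4.481, 5.748], 'torque': [0.765, 0.587, -0.044], 'width': 62.999}
2 222 422 322.0
10 223 421 322.0
30 224 420 322.0
60 226 418 322.0
100 229 414 321.5
150 233 411 322.0
```

{"api": "step_arm", "payload": {
  "motion": [
    {"delta_pos": [-0.03, 0.0, -0.03], "twist": 0},
    {"delta_pos": [-0.03, 0.01, -0.03], "twist": 0},
    {"delta_pos": [-0.03, 0.01, -0.03], "twist": 0},
    {"delta_pos": [-0.03, 0.01, -0.03], "twist": 0}
  ]
}}

```text
clock: 17.62
tcp_pos: [611.2, -30.8, 191.4]
ee_rot: [1.195, 1.218, -1.195]
wrist_force: [-0.2, 0.3, -2.5]
width: 63.0
```

```bash
cat > rails.py <<'E'
import sys
from h import *
st()
im=cv2.imread('pics/%s.png'%sys.argv[1]).astype(int).sum(2)
for r in (2,30,60,100,150):
    seg=im[r][150:480]; d=np.where((seg<150))[0]+150
    print(r,d[0],d[-1],(d[0]+d[-1])/2)
E
python3 face.py w17; python3 rails.py w17
```

```text
[  38   29   43   36 1214] [58.9184514  46.65980231] world@46 [612.3 -31.9  46. ]
{'clock': 17.675, 'joints': [-0.164, 0.513, 1.707, -0.0, 0.921, -0.183], 'dq': [-0.0, -0.003, -0.001, 0.001, 0.002, 0.001], 'joint_efforts': [-0.001, -50.277, -18.986, -0.002, -0.002, -0.0], 'tcp_pos': [611.191, -30.812, 191.452], 'ee_rot': [1.195, 1.218, -1.195], 'wrist_force': [-0.365, -0.742, -1.572], 'torque': [0.002, -0.001, 0.009], 'width': 63.083}
2 216 414 315.0
30 219 413 316.0
60 221 410 315.5
100 224 407 315.5
150 228 404 316.0
```

{"api": "step_arm", "payload": {
  "motion": [
    {"delta_pos": [0, -0.02, 0], "twist": 0},
    {"delta_pos": [0, -0.02, 0], "twist": 0},
    {"delta_pos": [0.02, -0.02, 0], "twist": 0},
    {"delta_pos": [0.02, -0.02, 0], "twist": 0}
  ]
}}

```text
clock: 18.18
tcp_pos: [609.9, -30.6, 190.4]
ee_rot: [1.195, 1.218, -1.195]
wrist_force: [-0.0, 1.0, -1.6]
width: 63.7
```

```bash
python3 face.py w18; python3 rails.py w18
```

```text
[  38   29   43   36 1216] [58.88569079 46.66940789] world@46 [611.  -30.9  46. ]
{'clock': 18.225, 'joints': [-0.164, 0.513, 1.711, -0.0, 0.918, -0.184], 'dq': [0.001, 0.001, -0.002, -0.002, 0.001, 0.001], 'joint_efforts': [-0.005, -50.201, -18.891, 0.001, 0.002, -0.0], 'tcp_pos': [609.907, -30.635, 190.428], 'ee_rot': [1.195, 1.218, -1.195], 'wrist_force': [1.053, 0.559, -1.87], 'torque': [0.004, -0.011, -0.026], 'width': 62.817}
2 220 419 319.5
30 222 417 319.5
60 224 415 319.5
100 227 412 319.5
150 231 408 319.5
```

Centred on the rails now (319.5 vs hub 318.9). Hub barely above the floor; release.

{"api": "step_arm", "payload": {
  "motion": [
    {"delta_pos": [0.005, 0, 0], "twist": 0},
    {"delta_pos": [0.01, 0, 0], "twist": 0},
    {"delta_pos": [0.01, 0, 0], "twist": 0}
  ]
}}

```text
clock: 18.6
tcp_pos: [609.9, -30.6, 189.9]
ee_rot: [1.195, 1.218, -1.195]
wrist_force: [0.1, -0.5, -0.9]
width: 63.1
```

{"api": "step_arm", "payload": {
  "motion": [
    {"delta_pos": [0, 0, 0], "twist": 0},
    {"delta_pos": [0, 0, 0], "twist": 0},
    {"delta_pos": [0, 0, 0], "twist": 0},
    {"delta_pos": [0, 0, 0], "twist": 0}
  ],
  "hand": 1
}}

```text
clock: 19.1
tcp_pos: [610.0, -30.7, 190.0]
ee_rot: [1.195, 1.218, -1.195]
wrist_force: [-0.7, -0.1, 0.7]
width: 85.4
```

```bash
python3 face.py w19; python3 rails.py w19
```

```text
[  38   24   42   37 1241] [58.49153908 42.12248187] world@46 [610.9 -28.8  46. ]
{'clock': 19.15, 'joints': [-0.164, 0.514, 1.711, -0.0, 0.916, -0.184], 'dq': [0.002, -0.0, 0.002, 0.001, 0.001, -0.002], 'joint_efforts': [-0.0, -49.106, -18.342, -0.001, -0.001, -0.0], 'tcp_pos': [609.973, -30.655, 189.956], 'ee_rot': [1.195, 1.218, -1.195], 'wrist_force': [0.035, -0.338, 0.445], 'torque': [-0.012, -0.034, -0.004], 'width': 85.088}
2 219 419 319.0
30 221 417 319.0
60 223 414 318.5
100 226 411 318.5
150 230 408 319.0
```

View pics/w19.png

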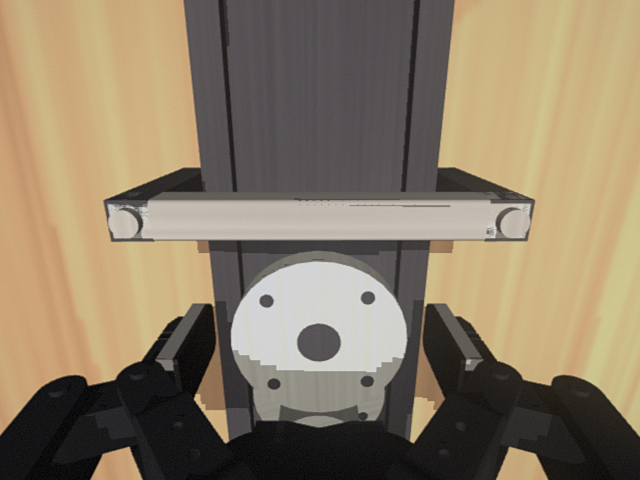

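```bash
python3 -c "
from h import *
P=pickle.load(open('p0.pkl','rb')); t=P['top'];im=t['pixels'][:,:,::-1]
cv2.imwrite('pics/tz3.png',cv2.resize(im[235:295,165:230],None,fx=8,fy=8,interpolation=cv2.INTER_CUBIC))
go(462,200,300,1.2)"
```

```text
pos [610.  -30.7 190. ] yaw 1.12 delta [-1.835 -2.39  -3.892] twist -0.01
```

View pics/tz3.png

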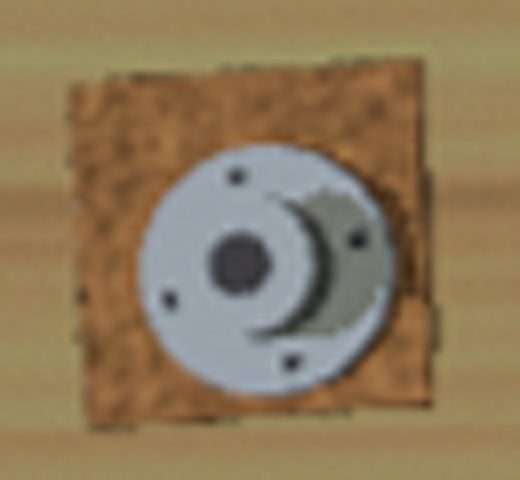

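{"api": "step_arm", "payload": {
  "motion": [
    {"delta_pos": [-0.5, 0, 0], "twist": 0},
    {"delta_pos": [-1.2, 0, 0], "twist": 0},
    {"delta_pos": [-1.8, -0.2, -0.4], "twist": 0},
    {"delta_pos": [-1.83, -0.8, -1.2], "twist": 0},
    {"delta_pos": [-1.83, -1.4, -2.1], "twist": 0},
    {"delta_pos": [-1.83, -2.0, -3.0], "twist": 0},
    {"delta_pos": [-1.83, -2.39, -3.89], "twist": 0},
    {"delta_pos": [-1.83, -2.39, -3.89], "twist": 0},
    {"delta_pos": [-1.83, -2.39, -3.89], "twist": 0},
    {"delta_pos": [-1.83, -2.39, -3.89], "twist": 0}
  ]
}}

```text
clock: 20.4
tcp_pos: [462.9, 198.9, 299.7]
ee_rot: [1.196, 1.217, -1.196]
wrist_force: [-0.5, -0.6, -0.1]
width: 85.5
```

```bash
python3 -c "
from h import *
st()
P=pickle.load(open('p0.pkl','rb')); t=P['top']
print(onz(t,267.6,194.5,43),onz(t,268.3,198.1,13))
snap('wrist','w20');s=snap('top','t20')
cv2.imwrite('pics/t20z.png',cv2.resize(s['pixels'][155:235,230:380,::-1],(750,400),interpolation=cv2.INTER_CUBIC))
"
```

```text
{'clock': 20.4, 'joints': [0.268, 0.255, 1.818, -0.001, 1.069, 0.25], 'dq': [-0.009, 0.002, -0.001, 0.002, 0.0, 0.004], 'joint_efforts': [0.568, -36.95, -20.905, 0.03, 0.012, -0.003], 'tcp_pos': [462.854, 198.853, 299.662], 'ee_rot': [1.196, 1.217, -1.196], 'wrist_force': [-0.509, -0.584, -0.13], 'torque': [-0.01, 0.012, 0.009], 'width': 85.451}
[462.8182622  217.49225417  43.        ] [462.93903475 216.54443326  13.        ]
```

View pics/w20.png

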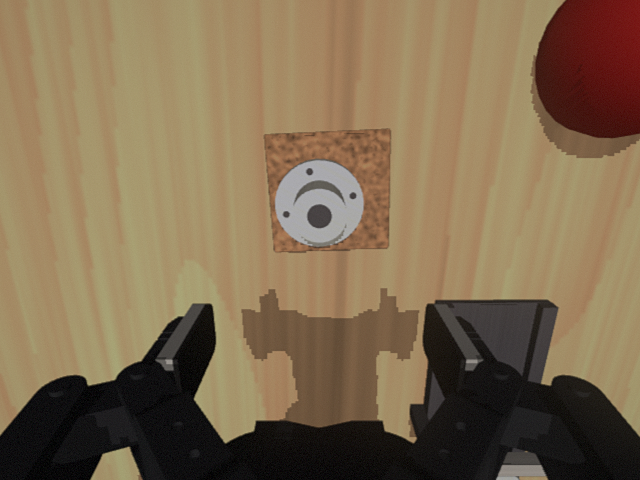

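View pics/t20z.png

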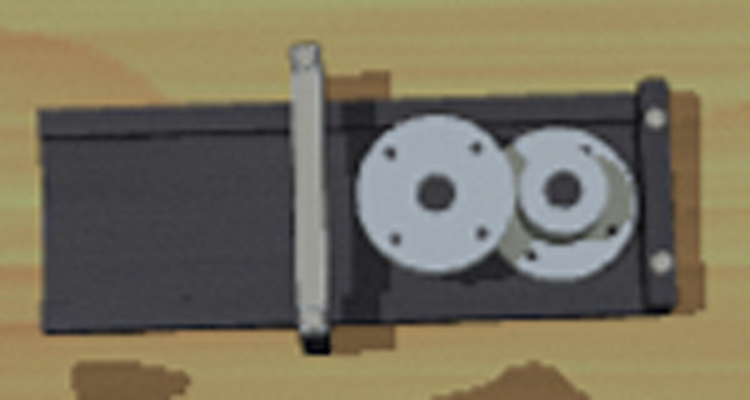

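```bash
python3 -c "
from h import *
p=viewer.get_image('wrist')
print(onz(p,216,319,43))
go(462.9,216.8,240,1.2);go(462.9,216.8,186.5,1.2)"
```

```text
[463.68440072 216.75294926  43.        ]
pos [462.8 198.8 299.5] yaw 0.99 delta [ 0.992  0.008 -0.3  ] twist -0.026
pos [462.8 198.8 299.5] yaw 0.99 delta [ 1.884  0.008 -0.301] twist -0.026
```

{"api": "step_arm", "payload": {
  "motion": [
    {"delta_pos": [0.5, 0, -0.3], "twist": -0.02},
    {"delta_pos": [0.99, 0, -0.3], "twist": -0.02},
    {"delta_pos": [1.4, 0, -0.3], "twist": -0.02},
    {"delta_pos": [1.75, 0, -0.3], "twist": -0.02},
    {"delta_pos": [1.88, 0, -0.3], "twist": -0.02},
    {"delta_pos": [1.88, 0, -0.3], "twist": -0.02},
    {"delta_pos": [1.88, 0, -0.3], "twist": -0.02}
  ]
}}

```text
clock: 21.42
tcp_pos: [462.2, 217.9, 187.6]
ee_rot: [1.194, 1.219, -1.192]
wrist_force: [-0.6, -0.1, 0.5]
width: 85.7
```

{"api": "step_arm", "payload": {
  "motion": [
    {"delta_pos": [0, 0, 0], "twist": 0},
    {"delta_pos": [0, 0, 0], "twist": 0},
    {"delta_pos": [0, 0, 0], "twist": 0},
    {"delta_pos": [0, 0, 0], "twist": 0},
    {"delta_pos": [0, 0, 0], "twist": 0},
    {"delta_pos": [0, 0, 0], "twist": 0},
    {"delta_pos": [0, 0, 0], "twist": 0},
    {"delta_pos": [0, 0, 0], "twist": 0}
  ],
  "hand": -1,
  "newtons": 30
}}

```text
clock: 22.42
tcp_pos: [461.9, 218.0, 187.4]
ee_rot: [1.193, 1.219, -1.192]
wrist_force: [-1.1, -0.5, 5.1]
width: 35.5
```

```bash
python3 -c "
from h import *
st(); snap('wrist','w21')
go(462.9,216.8,250,1.2);go(609,80,250,1.3)"
```

```text
{'clock': 22.425, 'joints': [0.305, 0.403, 1.942, -0.0, 0.796, 0.282], 'dq': [0.0, -0.001, -0.002, 0.002, -0.0, -0.002], 'joint_efforts': [0.0, -37.689, -14.868, 0.048, -0.172, 0.013], 'tcp_pos': [461.888, 217.97, 187.394], 'ee_rot': [1.193, 1.219, -1.192], 'wrist_force': [-1.11, -0.533, 5.075], 'torque': [-0.03, 0.063, 0.034], 'width': 35.452}
pos [461.9 218.  187.4] yaw 1.29 delta [-1.044  0.017  0.02 ] twist 0.011
pos [461.9 218.  187.4] yaw 1.29 delta [-1.042  2.4    2.354] twist -0.002
```

View pics/w21.png

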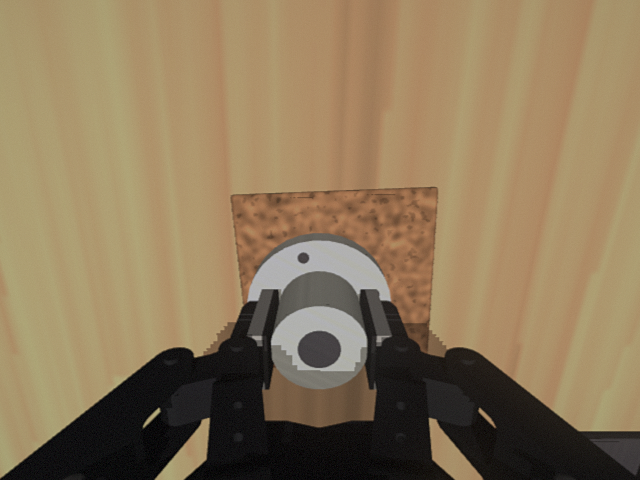

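```bash
python3 -c "
from h import *
go(607.6,82,250,1.2)"
```

```text
pos [461.9 218.  187.4] yaw 1.29 delta [-1.042  2.378  2.32 ] twist 0.011
```

{"api": "step_arm", "payload": {
  "motion": [
    {"delta_pos": [-0.5, 0, 0], "twist": 0},
    {"delta_pos": [-1.05, 0.1, 0.1], "twist": 0},
    {"delta_pos": [-1.05, 0.8, 0.8], "twist": 0},
    {"delta_pos": [-1.05, 1.5, 1.5], "twist": 0},
    {"delta_pos": [-1.05, 2.1, 2.1], "twist": 0},
    {"delta_pos": [-1.05, 2.38, 2.32], "twist": 0},
    {"delta_pos": [-1.05, 2.38, 2.32], "twist": 0},
    {"delta_pos": [-1.05, 2.38, 2.32], "twist": 0},
    {"delta_pos": [-1.05, 2.38, 2.32], "twist": 0}
  ]
}}

```text
clock: 23.6
tcp_pos: [606.2, 83.1, 249.7]
ee_rot: [1.191, 1.222, -1.193]
wrist_force: [-0.8, 0.3, -1.4]
width: 34.9
```

```bash
python3 -c "
from h import *
snap('wrist','w22');go(607.6,82,250,1.2);st()"
```

```text
pos [606.4  83.1 249.9] yaw 1.37 delta [-0.002  0.019  0.018] twist 0.021
{'clock': 23.65, 'joints': [0.022, 0.45, 1.644, 0.0, 1.048, -0.002], 'dq': [-0.0, -0.002, -0.008, -0.004, -0.003, -0.001], 'joint_efforts': [-0.159, -48.774, -21.191, -0.009, 0.013, 0.001], 'tcp_pos': [606.448, 83.073, 249.878], 'ee_rot': [1.191, 1.221, -1.192], 'wrist_force': [-0.432, 0.122, -2.206], 'torque': [0.003, -0.09, 0.05], 'width': 35.043}
```

View pics/w22.png

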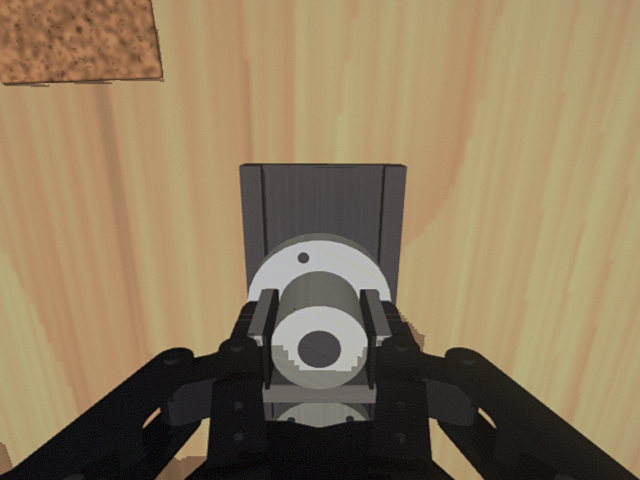

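{"api": "step_arm", "payload": {
  "motion": [
    {"delta_pos": [0.2, 0.025, 0], "twist": 0},
    {"delta_pos": [0.5, 0.025, 0], "twist": 0},
    {"delta_pos": [0.75, 0.025, 0], "twist": 0},
    {"delta_pos": [0.75, 0.025, 0], "twist": 0},
    {"delta_pos": [0.75, 0.025, 0], "twist": 0}
  ]
}}

```text
clock: 24.28
tcp_pos: [609.3, 82.0, 205.0]
ee_rot: [1.193, 1.219, -1.192]
wrist_force: [0.5, 0.4, -1.7]
width: 35.4
```

```bash
python3 -c "
from h import *
p=snap('wrist','w23');go(607.6,82,190.5,1.2)
im=cv2.imread('pics/w23.png').astype(int).sum(2)
for r in (80,100,130,150,180):
    seg=im[r]; d=np.where((seg<150))[0]; print(r,d.tolist())
"
```

```text
pos [609.4  81.9 205.3] yaw 1.28 delta [ 0.247 -0.031 -0.002] twist 0.01
80 []
100 []
130 []
150 []
180 [237, 238, 239, 240, 392, 393, 394]
```

View pics/w23.png

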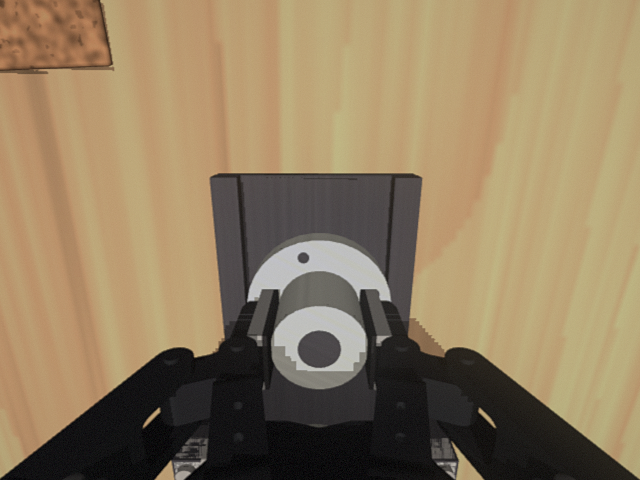

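{"api": "step_arm", "payload": {
  "motion": [
    {"delta_pos": [0.05, -0.025, 0], "twist": 0},
    {"delta_pos": [0.15, -0.025, 0], "twist": 0},
    {"delta_pos": [0.2, -0.025, 0], "twist": 0},
    {"delta_pos": [0.24, -0.025, 0], "twist": 0},
    {"delta_pos": [0.25, -0.025, 0], "twist": 0},
    {"delta_pos": [0.25, -0.025, 0], "twist": 0}
  ]
}}

```text
clock: 25.08
tcp_pos: [607.4, 81.9, 190.4]
ee_rot: [1.193, 1.22, -1.193]
wrist_force: [-1.6, -0.7, 3.8]
width: 34.8
```

```bash
python3 -c "
from h import *
p=snap('wrist','w24');go(607.6,82,190.5,1.2);st()
im=cv2.imread('pics/w24.png').astype(int).sum(2)
for r in (180,200,220):
    seg=im[r]; d=np.where((seg<150))[0]; print(r,d.tolist())
"
```

```text
pos [607.4  81.9 190.4] yaw 1.28 delta [-0.001  0.004 -0.002] twist 0.01
{'clock': 25.125, 'joints': [0.021, 0.516, 1.706, -0.0, 0.92, -0.002], 'dq': [0.0, -0.001, 0.001, 0.001, -0.0, 0.001], 'joint_efforts': [-0.035, -46.332, -18.587, 0.06, -0.877, -0.01], 'tcp_pos': [607.389, 81.904, 190.427], 'ee_rot': [1.193, 1.22, -1.193], 'wrist_force': [-2.857, -1.161, 5.961], 'torque': [-0.033, 0.351, -0.014], 'width': 35.275}
180 [213, 214, 215, 216, 217, 218, 219, 220, 221, 222, 223, 224, 225, 226, 227, 228, 229, 230, 231, 232, 233, 234, 235, 236, 237, 304, 326, 335, 339, 340, 342, 343, 344, 345, 347, 403, 404, 406, 412, 413, 415, 418, 426]
200 [235, 236, 237, 238, 239, 401, 402, 403, 404, 405]
220 [237, 238, 239, 240, 241, 400, 401, 402, 403]
```

View pics/w24.png

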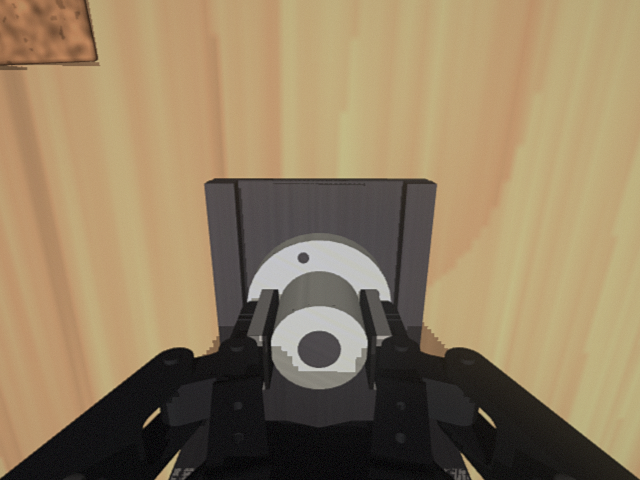

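{"api": "step_arm", "payload": {
  "motion": [
    {"delta_pos": [-0.02, 0, 0], "twist": 0},
    {"delta_pos": [-0.02, 0, 0.1], "twist": 0},
    {"delta_pos": [-0.02, 0, 0.2], "twist": 0},
    {"delta_pos": [-0.02, 0, 0.3], "twist": 0},
    {"delta_pos": [-0.02, 0, 0.4], "twist": 0},
    {"delta_pos": [-0.02, 0, 0.5], "twist": 0},
    {"delta_pos": [-0.02, 0, 0.6], "twist": 0},
    {"delta_pos": [-0.02, 0, 0.6], "twist": 0}
  ]
}}

```text
clock: 26.12
tcp_pos: [608.4, 45.4, 191.1]
ee_rot: [1.193, 1.219, -1.193]
wrist_force: [0.8, -0.4, -2.1]
width: 35.0
```

```bash
python3 -c "
from h import *
p=snap('wrist','w25');st()
im=cv2.imread('pics/w25.png').astype(int).sum(2)
for r in (110,130,150,180,200,220):
    seg=im[r]; d=np.where((seg<150))[0]; print(r,d.tolist())
"
```

```text
{'clock': 26.175, 'joints': [-0.039, 0.511, 1.712, 0.0, 0.918, -0.061], 'dq': [0.007, -0.0, 0.001, 0.002, 0.001, 0.0], 'joint_efforts': [-0.252, -50.131, -18.937, -0.035, -0.006, -0.006], 'tcp_pos': [608.342, 45.706, 191.121], 'ee_rot': [1.193, 1.219, -1.193], 'wrist_force': [1.271, -0.675, -2.369], 'torque': [-0.017, 0.003, 0.003], 'width': 35.268}
110 [229, 230, 231, 408, 409, 410]
130 [230, 231, 232, 233, 406, 407, 408, 409]
150 [231, 232, 233, 234, 404, 405, 406, 407]
180 [234, 235, 236, 237, 402, 403, 404, 405]
200 [235, 236, 237, 238, 401, 402, 403]
220 [237, 238, 239, 399, 400, 401, 402]
```

View pics/w25.png

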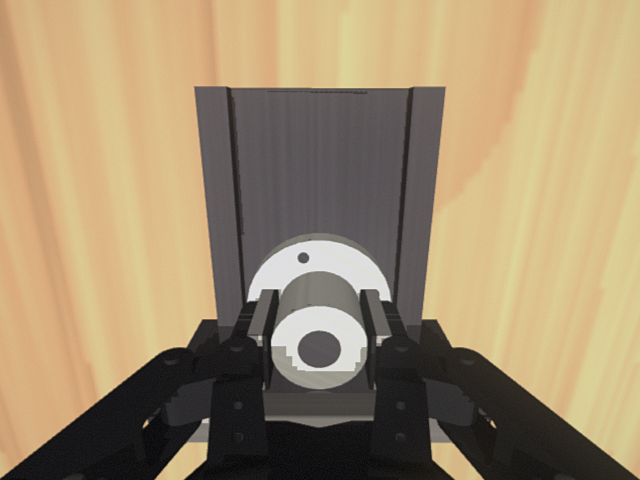

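{"api": "step_arm", "payload": {
  "motion": [
    {"delta_pos": [0.012, 0, 0], "twist": 0},
    {"delta_pos": [0.012, 0, 0], "twist": 0}
  ]
}}

```text
clock: 26.42
tcp_pos: [608.4, 46.1, 190.5]
ee_rot: [1.192, 1.22, -1.192]
wrist_force: [-1.0, -0.8, -1.2]
width: 34.8
```

{"api": "step_arm", "payload": {
  "motion": [
    {"delta_pos": [0, 0, 0], "twist": 0},
    {"delta_pos": [0, 0, 0], "twist": 0},
    {"delta_pos": [0, 0, 0], "twist": 0}
  ],
  "hand": 0.2
}}

```text
clock: 26.8
tcp_pos: [608.4, 46.0, 190.5]
ee_rot: [1.193, 1.219, -1.192]
wrist_force: [-0.9, 0.4, -0.5]
width: 51.6
```

{"api": "step_arm", "payload": {
  "motion": [
    {"delta_pos": [-0.4, 0, 0], "twist": 0},
    {"delta_pos": [-0.9, 0, 0], "twist": 0},
    {"delta_pos": [-1.0, 0, -0.4], "twist": 0},
    {"delta_pos": [-1.0, 0, -1.0], "twist": 0},
    {"delta_pos": [-1.0, 0, -1.0], "twist": 0},
    {"delta_pos": [-1.0, 0, -1.0], "twist": 0}
  ]
}}

```text
clock: 27.55
tcp_pos: [606.9, 105.7, 250.3]
ee_rot: [1.192, 1.22, -1.193]
wrist_force: [0.3, 0.0, -0.6]
width: 51.1
```

```bash
python3 -c "
from h import *
p=snap('wrist','w26');s=st();go(607.1,105,181,None)
"
```

```text
{'clock': 27.6, 'joints': [0.059, 0.455, 1.635, -0.001, 1.052, 0.037], 'dq': [-0.008, 0.002, -0.002, 0.002, -0.003, 0.001], 'joint_efforts': [0.498, -48.282, -20.723, 0.03, 0.003, -0.002], 'tcp_pos': [606.966, 105.382, 250.184], 'ee_rot': [1.192, 1.219, -1.193], 'wrist_force': [-0.747, 0.448, 0.674], 'torque': [0.01, -0.035, -0.007], 'width': 51.334}
pos [607.  105.4 250.2] yaw 1.27 delta [1.153 0.003 0.006] twist 0
```

View pics/w26.png

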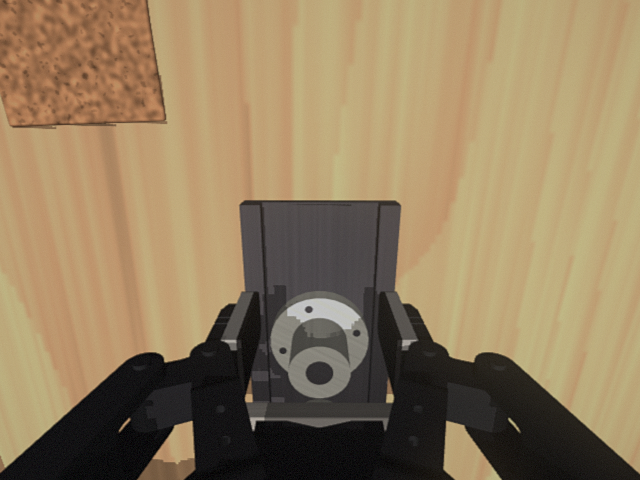

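{"api": "step_arm", "payload": {
  "motion": [
    {"delta_pos": [0.2, 0, 0], "twist": 0},
    {"delta_pos": [0.4, 0, 0], "twist": 0},
    {"delta_pos": [0.7, 0, 0], "twist": 0},
    {"delta_pos": [0.9, 0, 0], "twist": 0},
    {"delta_pos": [1.05, 0, 0], "twist": 0},
    {"delta_pos": [1.13, 0, 0], "twist": 0},
    {"delta_pos": [1.13, 0, 0], "twist": 0},
    {"delta_pos": [1.13, 0, 0], "twist": 0}
  ],
  "hand": -0.435
}}

```text
clock: 28.6
tcp_pos: [607.3, 106.0, 183.0]
ee_rot: [1.193, 1.219, -1.192]
wrist_force: [0.4, 0.1, -0.1]
width: 24.1
```

```bash
python3 -c "
from h import *
p=snap('wrist','w27');s=st()
"
```

```text
{'clock': 28.65, 'joints': [0.06, 0.528, 1.705, -0.0, 0.908, 0.038], 'dq': [-0.001, -0.002, 0.001, -0.0, -0.001, 0.001], 'joint_efforts': [-0.013, -49.508, -18.102, -0.001, 0.001, -0.0], 'tcp_pos': [607.24, 105.952, 183.12], 'ee_rot': [1.193, 1.219, -1.192], 'wrist_force': [0.862, 1.04, -0.006], 'torque': [0.045, -0.027, 0.008], 'width': 24.178}
```

View pics/w27.png

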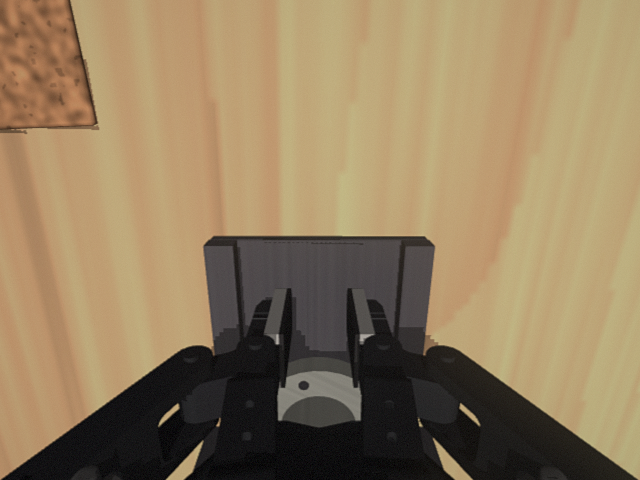

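{"api": "step_arm", "payload": {
  "motion": [
    {"delta_pos": [0.03, 0, 0.05], "twist": 0},
    {"delta_pos": [0.03, 0, 0.15], "twist": 0},
    {"delta_pos": [0.03, 0, 0.25], "twist": 0},
    {"delta_pos": [0.03, 0, 0.35], "twist": 0},
    {"delta_pos": [0.03, 0, 0.45], "twist": 0},
    {"delta_pos": [0.03, 0, 0.53], "twist": 0},
    {"delta_pos": [0.03, 0, 0.6], "twist": 0},
    {"delta_pos": [0.03, 0, 0.66], "twist": 0},
    {"delta_pos": [0.03, 0, 0.7], "twist": 0},
    {"delta_pos": [0.03, 0, 0.7], "twist": 0}
  ]
}}

```text
clock: 29.9
tcp_pos: [607.9, 63.7, 180.7]
ee_rot: [1.192, 1.219, -1.193]
wrist_force: [-0.3, 0.0, 0.8]
width: 24.5
```

```bash
python3 -c "
from h import *
p=snap('wrist','w28');s=st()
s=snap('scene','s28')
cv2.imwrite('pics/s28z.png',cv2.resize(s['pixels'][200:340,200:360,::-1],None,fx=4,fy=4,interpolation=cv2.INTER_CUBIC))
"
```

```text
{'clock': 29.95, 'joints': [-0.009, 0.525, 1.719, -0.001, 0.898, -0.031], 'dq': [0.002, -0.001, -0.0, -0.0, 0.0, 0.002], 'joint_efforts': [-0.179, -49.277, -17.932, -0.05, 0.0, -0.003], 'tcp_pos': [607.935, 63.697, 180.745], 'ee_rot': [1.192, 1.219, -1.193], 'wrist_force': [-0.439, 0.65, 0.444], 'torque': [0.045, 0.013, -0.002], 'width': 24.042}
```

View pics/s28z.png

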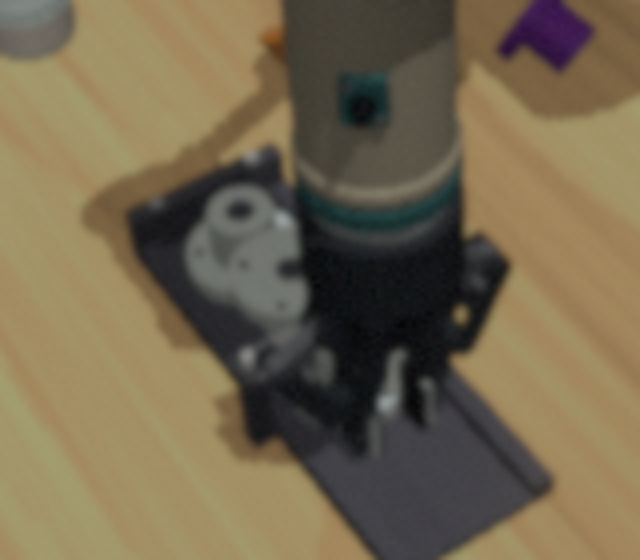

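View pics/w28.png

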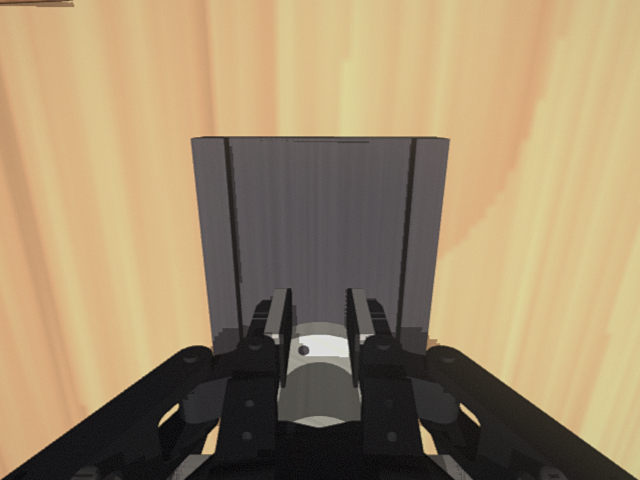

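```bash
python3 -c "
from h import *
p=viewer.get_image('wrist')
print(onz(p,323,319,16),onz(p,364,319,46),onz(p,290,275,9),onz(p,388,285,9))
"
```

```text
[609.16942033  60.52445677  16.        ] [609.09406014  63.32221972  46.        ] [589.93573484  71.97894261   9.        ] [593.95140098  20.22502365   9.        ]
```

{"api": "step_arm", "payload": {
  "motion": [
    {"delta_pos": [0, 0, 0.03], "twist": 0},
    {"delta_pos": [0, 0, 0.06], "twist": 0},
    {"delta_pos": [0, 0, 0.09], "twist": 0},
    {"delta_pos": [0, 0, 0.09], "twist": 0}
  ]
}}

```text
clock: 30.55
tcp_pos: [608.0, 58.7, 180.7]
ee_rot: [1.193, 1.22, -1.193]
wrist_force: [-0.3, 3.9, -0.2]
width: 24.1
```

{"api": "step_arm", "payload": {
  "motion": [
    {"delta_pos": [0, 0, 0.02], "twist": 0},
    {"delta_pos": [0, 0, 0.04], "twist": 0},
    {"delta_pos": [0, 0, 0.04], "twist": 0}
  ]
}}

```text
clock: 30.92
tcp_pos: [608.0, 57.2, 180.8]
ee_rot: [1.196, 1.221, -1.192]
wrist_force: [-0.5, 7.8, 0.2]
width: 24.3
```

```bash
python3 -c "
from h import *
p=snap('wrist','w29');s=st()
"
```

```text
{'clock': 30.975, 'joints': [-0.021, 0.525, 1.72, 0.003, 0.897, -0.044], 'dq': [0.001, -0.001, 0.0, -0.0, 0.001, -0.001], 'joint_efforts': [-4.742, -49.25, -18.047, -2.148, -0.074, 0.005], 'tcp_pos': [608.032, 57.243, 180.76], 'ee_rot': [1.195, 1.221, -1.192], 'wrist_force': [0.413, 8.668, 0.908], 'torque': [1.274, 0.04, -0.032], 'width': 24.329}
```

View pics/w29.png

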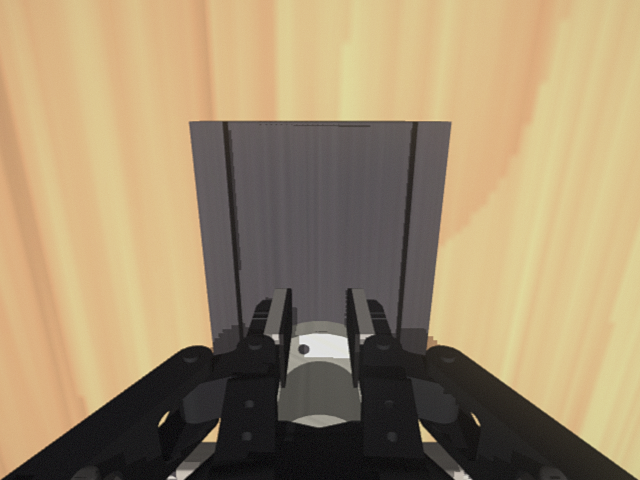

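{"api": "step_arm", "payload": {
  "motion": [
    {"delta_pos": [0, 0, 0.02], "twist": 0},
    {"delta_pos": [0, 0, 0.05], "twist": 0},
    {"delta_pos": [0, 0, 0.05], "twist": 0},
    {"delta_pos": [0, 0, 0.05], "twist": 0}
  ]
}}

```text
clock: 31.48
tcp_pos: [608.0, 56.0, 180.8]
ee_rot: [1.199, 1.223, -1.191]
wrist_force: [0.4, 13.6, 1.2]
width: 24.2
```

```bash
python3 -c "
from h import *
p=snap('top','t30');s=st()
cv2.imwrite('pics/t30z.png',cv2.resize(p['pixels'][155:235,230:380,::-1],(750,400),interpolation=cv2.INTER_CUBIC))
"
```

```text
{'clock': 31.525, 'joints': [-0.024, 0.524, 1.721, 0.008, 0.897, -0.049], 'dq': [0.0, 0.002, 0.002, -0.003, 0.001, 0.001], 'joint_efforts': [-8.767, -49.134, -18.043, -3.996, -0.122, 0.01], 'tcp_pos': [608.005, 56.004, 180.784], 'ee_rot': [1.199, 1.223, -1.191], 'wrist_force': [0.399, 13.937, 0.04], 'torque': [2.434, 0.027, 0.008], 'width': 24.081}
```

View pics/t30z.png

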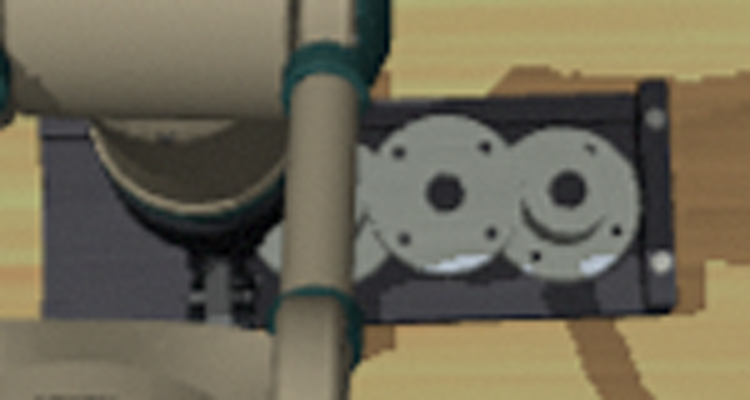

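{"api": "step_arm", "payload": {
  "motion": [
    {"delta_pos": [0, 0, -0.1], "twist": 0},
    {"delta_pos": [0, 0, -0.4], "twist": 0},
    {"delta_pos": [-0.4, 0, -0.8], "twist": 0},
    {"delta_pos": [-1.2, 0, -1.2], "twist": 0},
    {"delta_pos": [-2.0, 0, -1.6], "twist": 0},
    {"delta_pos": [-2.4, 0, -1.6], "twist": 0},
    {"delta_pos": [-2.4, 0, -1.6], "twist": 0},
    {"delta_pos": [-2.4, 0, -1.6], "twist": 0}
  ]
}}

```text
clock: 32.52
tcp_pos: [605.5, 148.9, 323.4]
ee_rot: [1.191, 1.221, -1.195]
wrist_force: [-0.5, -0.1, -0.4]
width: 24.0
```

```bash
python3 -c "
from h import *
p=snap('top','t31');s=st()
cv2.imwrite('pics/t31z.png',cv2.resize(p['pixels'][155:235,230:380,::-1],(750,400),interpolation=cv2.INTER_CUBIC))
p=snap('wrist','w31')
s=snap('scene','s31')
cv2.imwrite('pics/s31z.png',cv2.resize(s['pixels'][220:340,220:350,::-1],None,fx=5,fy=5,interpolation=cv2.INTER_CUBIC))
"
```

```text
{'clock': 32.575, 'joints': [0.13, 0.402, 1.523, -0.001, 1.221, 0.108], 'dq': [-0.002, 0.006, 0.003, 0.002, 0.001, 0.0], 'joint_efforts': [0.195, -48.455, -23.542, 0.004, -0.013, 0.002], 'tcp_pos': [605.452, 148.786, 322.894], 'ee_rot': [1.191, 1.221, -1.196], 'wrist_force': [0.557, -0.117, -0.034], 'torque': [0.015, 0.045, -0.01], 'width': 24.206}
```

View pics/t31z.png

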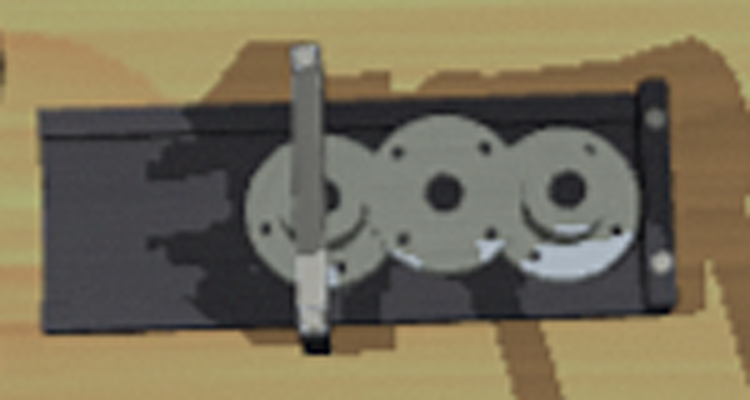

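View pics/s31z.png

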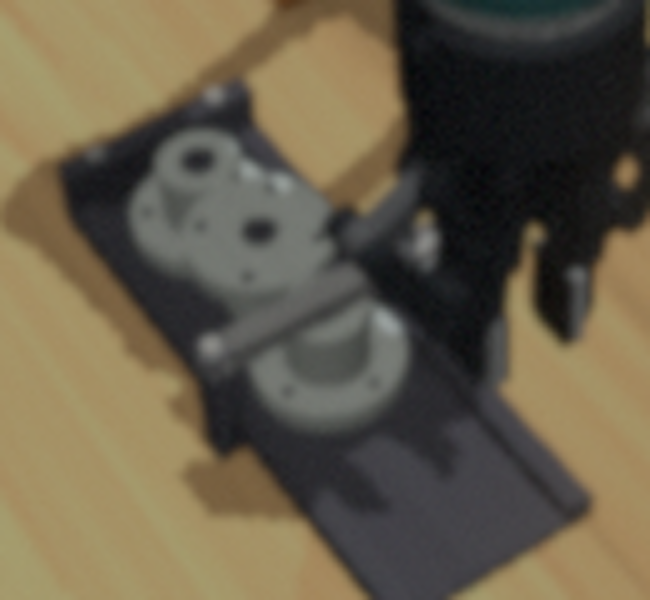

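View pics/w31.png

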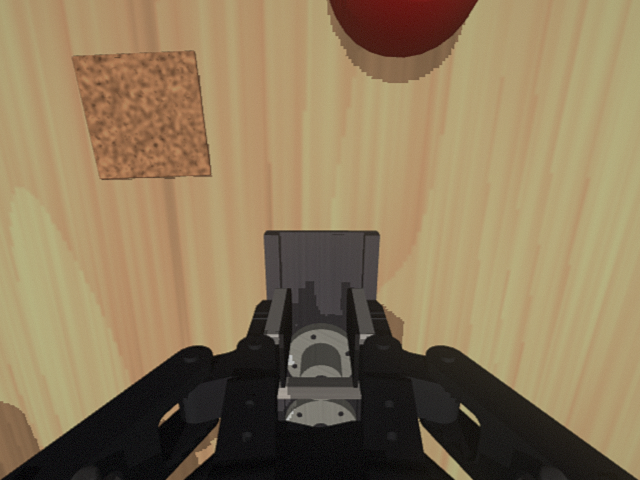

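```bash
python3 -c "
from h import *
t=pickle.load(open('p0.pkl','rb'))['top']
z1=lambda x,y:(155+y/5-.4,230+x/5-.4)
g=lambda x,y,z:onz(t,*z1(x,y),z).round(1)
print('h1 holes',g(568,189,46),'R edge',g(641,205,16),'bot',g(560,281,16))
print('h2 c',g(445,192,46),'top',g(445,113,46),'bot',g(445,272,46))
print('h3 L',g(244,210,16),'top',g(320,134,16),'bot',g(325,288,16),'hole',g(328,197,46))
"

```

```text
h1 holes [611.6 -81.5  46. ] R edge [ 610.4 -114.    16. ] bot [578.7 -79.6  16. ]
h2 c [610.8 -31.7  46. ] top [643.4 -32.1  46. ] bot [578.  -31.2  46. ]
h3 L [609.9  51.4  16. ] top [641.8  19.5  16. ] bot [576.7  18.   16. ] hole [609.2  15.7  46. ]
```

{"api": "step_arm", "payload": {
  "motion": [
    {"delta_pos": [0, 0, 1], "twist": 0},
    {"delta_pos": [0, 0.0, 2], "twist": 0},
    {"delta_pos": [0, 0.0, 3], "twist": 0},
    {"delta_pos": [0, 0.0, 4], "twist": 0},
    {"delta_pos": [0, 0.0, 4.5], "twist": 0},
    {"delta_pos": [0, 0.0, 4.8], "twist": 0},
    {"delta_pos": [0, 0.0, 4.8], "twist": 0},
    {"delta_pos": [0, 0.0, 4.8], "twist": 0},
    {"delta_pos": [0, 0.0, 4.8], "twist": 0}
  ]
}}

```text
clock: 33.8
tcp_pos: [612.5, -137.4, 324.8]
ee_rot: [1.192, 1.221, -1.191]
wrist_force: [0.1, -0.0, -0.1]
width: 24.3
```

```bash
python3 -c "
from h import *
p=snap('wrist','w32');st()
"
```

```text
{'clock': 33.85, 'joints': [-0.332, 0.405, 1.511, 0.0, 1.225, -0.356], 'dq': [-0.005, -0.001, -0.002, -0.001, -0.0, -0.0], 'joint_efforts': [-0.163, -47.705, -23.128, -0.007, 0.001, 0.001], 'tcp_pos': [612.502, -137.484, 324.842], 'ee_rot': [1.192, 1.221, -1.191], 'wrist_force': [-0.554, 0.2, -0.277], 'torque': [-0.039, 0.012, 0.037], 'width': 24.174}
```

View pics/w32.png

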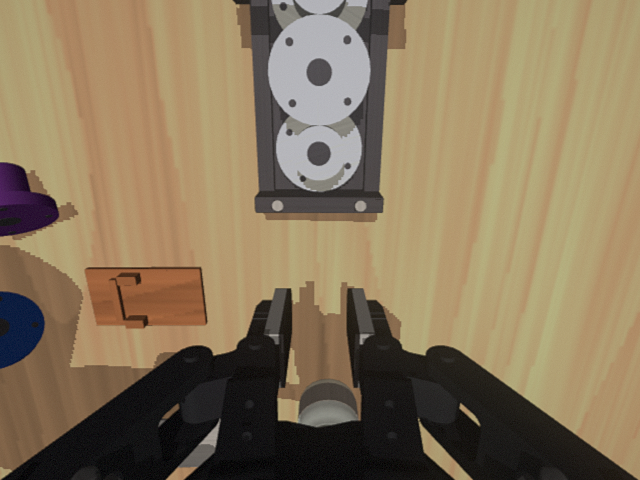

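```bash
python3 -c "
from h import *
im=cv2.imread('pics/w32.png')[0:220,230:410]
cv2.imwrite('pics/w32z.png',cv2.resize(im[60:220],None,fx=4,fy=3.75,interpolation=cv2.INTER_CUBIC))
cv2.imwrite('pics/w32y.png',cv2.resize(im[0:140],None,fx=4,fy=4,interpolation=cv2.INTER_CUBIC))
"
```

View pics/w32z.png

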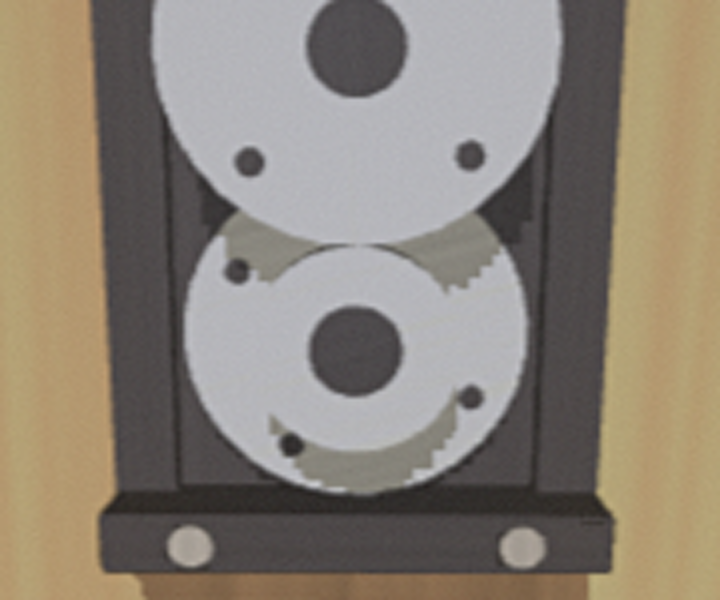

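View pics/w32y.png

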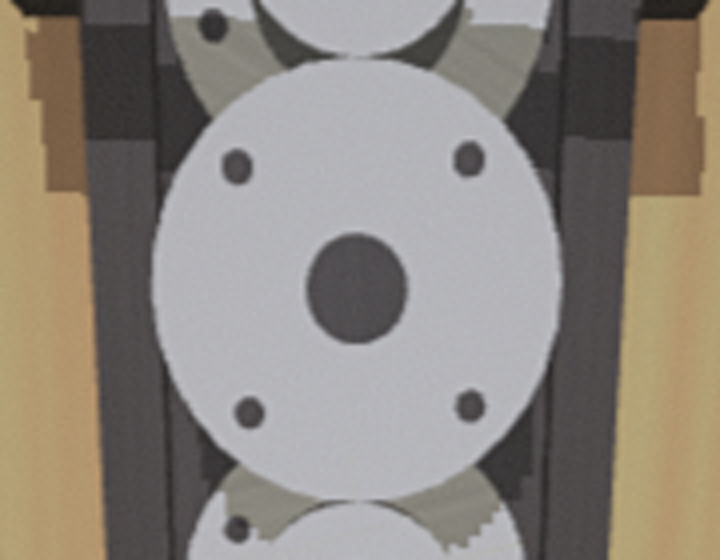

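```bash
python3 -c "
from h import *
print(robot.close_job())"
```

```text
the job is handed in; nothing more can be done
None
```

The row is packed and handed in at about 34 s of robot time, and my last pictures show all three hubs home, tight and in line.

**What I did:**
- I gripped the cradle hub by its brim and lifted it. It did not swing crown down on its own, so I rolled its crown over the top edge of the fixed bar.
- I set it crown down next to the first hub. It landed about 3 mm off the centre line, so I gripped it again, centred it between the rails and let go.
- I picked up the mat hub by its crown and set it in the open end of the rack, centred. I slid it under the bar and pushed the row against the stop until the push force rose to about 14 N.
- Then I backed the gripper away, clear of everything.

**Last checks:**
- **Top camera:** centre spacings came out at 49.8 and about 50.5 mm, against a nominal 50. The hubs lie within about 0.5 mm of a straight line along the rack.
- **Wrist camera:** hub 1's brim is at the stop, hub 2's brim overlaps and touches its neighbours, and all the faces look flat.
- **Forces:** every wrist force I read stayed under 20 N.
- **Disagreements:** the wrist camera has a sideways bias of about 1.3 mm, so I centred hubs 2 and 3 against the rails in the same picture. In the top view, hub 3's hole measured about 3 mm off its brim centre along the rack. The bar hides part of that hole, so I used the brim.
- **Bystanders:** I did not touch the other things on the bench. I took no final measurement of their positions.

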